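# Wind the sample lift up to the loading mark

## Task

Bring the pan of vials up to the loading height: fit the loose crank fully down on the square shaft of the lift stand, let go of it, then take it by its upright black handle and wind until the pan's rim is level with the tip of the pointer on the rod beside it. Leave the crank on the shaft, leave the pointer as it is set, and do not disturb the glassware and the jar.

Things in the scene. Friction and masses are not known exactly. Their poses are not given: they have to be found in the camera images.
- lift_stand: fixed screw lift on a grey base 150 x 340 x 15 mm. Origin: on the table under the axis of its upright screw; the base reaches 70 mm to its +y side and 270 mm to its -y side, where the platform with the steel pan is. An aluminium bracket, 130 x 56 mm, top 155 mm above the table, carries the screw's upper end. Only the shaft is higher than 170 mm.
- shaft_seat (a point): point on the shaft's axis on top of the 50 mm round collar on which the seated crank rests, 170 mm above the table; it does not turn with the shaft. The shaft turns stiffly (about 0.12 N m) and stays where it is left. Clockwise seen from above raises the platform 15 mm a turn; anticlockwise lowers it. The shaft itself does not rise.
- shaft_tip (a point): the shaft's upper end, on its axis 31 mm above the seat. The steel shaft is 19 mm square from the seat to 24 mm above it, then tapers to a blunt round tip, 19 to 12 mm diameter. The angle at which the square stands differs every time and is not reported (this point does not turn): it must be found by feel or sight.
- pan_rim (a point): top of the rim of the steel pan (130 x 155 x 40 mm, full of vials) on the platform, at the middle of its short end wall facing the pointer; goes up and down with the platform
- platform (a joint): height of the platform above its lowest position, m (0 to 0.0625); moves only as the shaft is turned
- pointer_tip (a point): tip of the small dark pointer clamped on the upright 10 mm rod (top 170 mm above the table) at the -y end of the lift stand, 9 mm from the pan's end wall. It marks the height that the rim has to reach, 15 to 45 mm above the rim at the start. The clamp only holds by friction: do not push it.
- crank: loose steel crank, about 0.4 kg with its handle, standing on its hub, handle up. Origin: centre of the hub's underside, z up, arm along x. Hub: block 44 x 44 mm, 34 mm high, sides along x and y. Above it the flat arm, 20 mm wide, z 34 to 44 mm, x -60 to +92 mm. Under the short end, at x -46 mm, a round counterweight, 36 mm diameter, z 12 to 34 mm. Balanced within 8 mm of the hub axis.
- socket_mouth (a point): same point as the crank's origin: mouth of the square socket in the hub, 22 mm wide, sides along the crank's x and y, 34 mm deep, open below. Seated, this point lies at shaft_seat. With the socket not in line with the square it stops about 24 mm higher, on the square's corners, with the taper inside the socket. It meshes four times a turn, with about 10 degrees of play each way.
- boss_top (a point): top of the plain round boss over the hub by which the crank is carried: 36 mm diameter, on the hub axis, from z 44 mm (top of the arm) to z 72 mm (this point) of the crank
- handle: upright black handle of the crank, 22 mm diameter, 58 mm long, spinning freely on its own axis. Origin: centre of its lower end, at x 80 mm, y 0, z 46 mm of the crank; axis parallel to the crank's z. On the shaft it travels on a circle of 80 mm radius.
- flask: conical glass flask, 97 mm tall, 76 mm wide at the foot; origin at the centre of its underside; bystander, leave it alone
- jar: capped jar, 85 mm tall, 62 mm diameter; origin at the centre of its underside; bystander, leave it alone
- beaker: glass beaker, 85 mm tall, 68 mm across; origin at the centre of its underside; bystander, leave it alone
Not all that is in view belongs to the job. Leave any orange or purple look-alike of the crank alone.

How it is judged:
By the outcome, as a careful person would: the job done as asked, in the order asked, and still so for the second after the job is handed in, with the robot touching nothing.
It also fails if it takes over 72 s, if anything falls off the work surface, if the arm or the gripper's body presses on something with over 40 N, if the wrist force passes 120 N, or if a joint passes its speed limit or range.

## Robot

A 7-joint arm with a two-finger parallel gripper is mounted at the origin on the work surface. World frame = base frame: x ahead of the robot, y to its left, z up, the work surface at z = 0. Lengths are in m, angles in rad, forces in N, time in s.
With the tool pointing down it reaches from about 0.425 to 0.925 m from the base axis. Payload 6.8 kg.
Tool frame: the origin (TCP) lies on the mounting face of the last link; the fingertips stand 173 mm ahead of it and the grasp point (between the pads) lies 155 mm ahead of it; y points along the fingers, x is the direction in which the jaws open and shut, and the axes are right-handed (so a half turn about y gives the same grasp; the last joint's range is limited). The gripper opens to 85 mm and grips with 20 to 120 N. Pads are 22 mm wide; open, the fingers measure 114 mm over their backs; the gripper's body (76 mm by 85 mm) begins 54 mm behind the grasp point. The pads swing forward as they close: fully open they stand 13 mm farther back than shut.
Start: joints at [1.222, 0.477, 0.022, 1.555, -0.011, 1.109, -0.083], TCP at [0.161, -0.656, 0.405] pointing down, gripper open.
Joint ranges: [-2.96, 2.96], [-0.34, 2.1], [-1.41, 1.46], [0.24, 2.44], [-1.37, 4.51], [0.17, 1.92], [-2.96, 2.96]. Speed limits (rad/s): [2.39, 2.39, 3.14, 3.14, 3.14, 3.14, 3.14].

## Interface

Orientations are given as a rotation vector (axis times angle).
In Python, from bench import r gives the robot as it stands.
- The arm moves only by the tool step_arm, never from a script. Its arguments are lists of equal length, an entry for each row: "xyz": the shift along the tool's x, y, z scaled (see below), a list of three; "rotation": the turn, a rotation vector about the tool's x, y, z scaled (see below), a list of three. A call has 1 to 20 rows; each row is the pose to reach, as a shift and turn from the pose measured when the call began, along the tool's axes at that moment; what a row does not reach only later rows make up. The controller multiplies each number of a shift by 30 cm and each number of a turn by 90 degrees. A row lasts 1/8 s, in which the tool goes at most 62.5 mm and 10.7 degrees, less where a joint would pass 70% of its speed; a pose out of reach is approached as far as the arm can. A call with a number of a shift or a turn outside -1 to 1 is refused whole. A call with a gripper value outside its range is refused whole. "grip" is the closure, from 0 (fully open) to 1 (shut), set as the call begins (left out, the last holds). The fingers move at their own pace and stop on an object; "force" is the grip in N (left out, the last holds). Time passes only in rows, so rows that repeat a pose let the fingers close. It gives the time, the measured TCP pose, the force and the opening at its end, in the units of the state.
- r.get_obs(): the state, without advancing time (a new reading comes with each control period).
- r.grab_frame(name): name is "scene" or "top" or "wrist"; returns a dict with "pixels" (480x640x3 uint8, red, green, blue), "fx", "fy", "cx", "cy" (pixels), "position" and "attitude" of the camera in the world; the wrist camera has in their place "mount" (4x4, takes a point from camera to tool coordinates, whose origin is the TCP and whose axes are the tool frame's). Camera axes: x right, y down, z forward; pixel columns grow to the right and rows downward; lengths in m; the calibration is good to about 2 mm. A picture is of the moment at which its call begins: read the wrist's pose just before it. There is no depth.
- r.hand_in(): hands the job in, once; it reports no verdict.
The state is a dict: "clock": time; "joints": joint angles; "qvel": joint speeds; "tau": joint torques, N m; "tcp_pos": TCP position; "orientation": TCP orientation; "contact_force": force on the tool from outside, world axes, zero at the start; "moment": the same for the moment, N m; "grip_width": finger opening in m.
Only numpy, scipy, OpenCV 4.12 (cv2) and the standard library are available. Lean on these libraries where they do the work, as an engineer would, in place of code of your own. Each camera call takes 0.05 s, during which the arm holds its last target.

## Working session

There is one attempt and no reset: what is moved stays moved. The work goes in short steps, Python scripts to look and compute and a tool call to move; the robot and the scene stay as the last step left them, time stands still between calls to the robot, and variables do not carry over. Pictures are saved under pics/ and viewed, and the job is handed in when it is done.

Besides the shell and the picture viewer there is one more tool, called after "Call:" by a JSON object that holds its "fn" and its "kwargs". step_arm: Moves the arm, as the interface text tells. Its arguments: {"type":"object","properties":{"xyz":{"type":"array"},"rotation":{"type":"array"},"grip":{"type":"number"},"force":{"type":"number"}},"required":["xyz","rotation"]}

```bash
ls; mkdir -p pics; python3 - <<'E'
from bench import r
import cv2
o=r.get_obs()
for k,v in o.items(): print(k,v)
for n in("scene","top","wrist"):
    f=r.grab_frame(n); cv2.imwrite(f"pics/{n}0.png",f["pixels"][:,:,::-1])
    print(n,{k:v for k,v in f.items() if k!="pixels"})
E
```

```text
pics
clock 0.0
joints [ 1.22186742  0.47781774  0.02231545  1.55644624 -0.01152798  1.10929445
 -0.08310536]
qvel [ 6.37514780e-04  1.32394264e-03 -1.12086261e-03  4.76274309e-04
  8.48863843e-05  8.55375851e-05 -8.40838828e-04]
tau [-6.51909286e-04 -5.96455657e+01  1.60781264e+00 -2.81200057e+01
  1.24617299e-02  9.37139470e-03 -7.09474591e-06]
tcp_pos [ 0.16095308 -0.65524911  0.40371531]
orientation [-1.31246537  1.03105214 -1.02853699]
contact_force [-0.20087294 -0.24130912  0.38496044]
moment [-0.01452064 -0.02307149 -0.01516404]
grip_width 0.08562819861482626
scene {'fx': 527.725121494843, 'fy': 527.725121494843, 'cx': 313.8876861020326, 'cy': 248.82404354814167, 'position': array([1.07904184, 0.21037736, 1.06583901]), 'attitude': array([-1.58165752, -2.19534831,  0.66216651])}
top {'fx': 510.81724478392897, 'fy': 510.81724478392897, 'cx': 313.1988818840203, 'cy': 245.993455684029, 'position': array([ 2.36355982e-01, -6.96183734e-05,  1.44091573e+00]), 'attitude': array([-2.10630145,  2.11067664, -0.1829692 ])}
wrist {'fx': 353.83709372375904, 'fy': 353.83709372375904, 'cx': 328.2356301317191, 'cy': 238.78215561085176, 'mount': array([[ 9.99999970e-01, -1.10202896e-04,  2.19026892e-04,
        -4.58085072e-05],
       [-2.41636609e-04, -2.91447737e-01,  9.56586723e-01,
         3.09521486e-02],
       [-4.15837352e-05, -9.56586747e-01, -2.91447755e-01,
         7.29892715e-02],
       [ 0.00000000e+00,  0.00000000e+00,  0.00000000e+00,
         1.00000000e+00]])}
```

View pics/scene0.png

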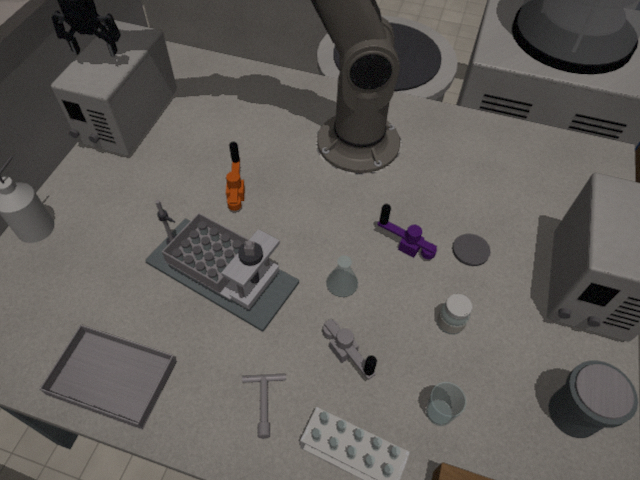

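View pics/top0.png

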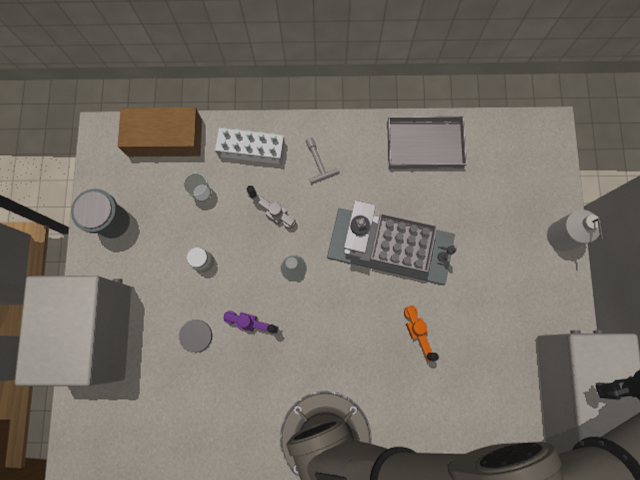

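View pics/wrist0.png

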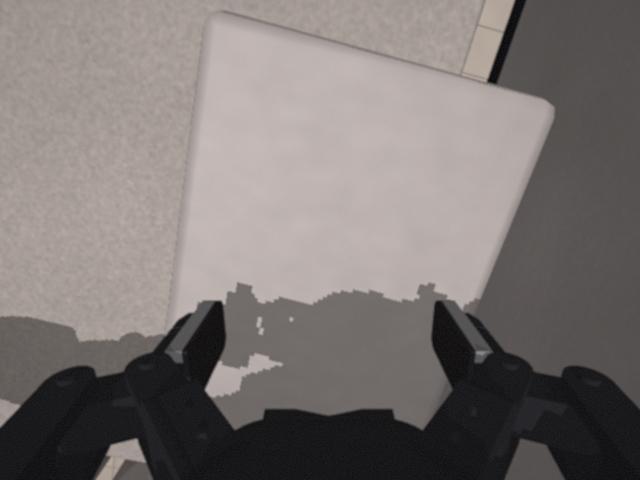

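```bash
python3 - <<'E'
from scipy.spatial.transform import Rotation as R
print(R.from_rotvec([-1.31246537,1.03105214,-1.02853699]).as_matrix().round(3))
E
```

```text
[[ 0.239 -0.001  0.971]
 [-0.971  0.002  0.239]
 [-0.002 -1.    -0.   ]]
```

```bash
cat > h.py <<'E'
import numpy as np, cv2
from scipy.spatial.transform import Rotation as R
from bench import r
def cam(n):
    o=r.get_obs(); f=r.grab_frame(n)
    if "mount" in f:
        T=np.eye(4);T[:3,:3]=R.from_rotvec(o["orientation"]).as_matrix();T[:3,3]=o["tcp_pos"]
        M=T@np.array(f["mount"]); f["P"]=M[:3,3]; f["A"]=M[:3,:3]
    else: f["P"]=np.array(f["position"]); f["A"]=R.from_rotvec(f["attitude"]).as_matrix()
    return f
def ray(f,u,v): 
    d=f["A"]@np.array([(u-f["cx"])/f["fx"],(v-f["cy"])/f["fy"],1]); return d/np.linalg.norm(d)
def onz(f,u,v,z): d=ray(f,u,v); return f["P"]+d*(z-f["P"][2])/d[2]
def tri(*L):
    A=np.zeros((3,3));b=np.zeros(3);Ps=[]
    for f,u,v in L:
        d=ray(f,u,v);Q=np.eye(3)-np.outer(d,d);A+=Q;b+=Q@f["P"];Ps.append((Q,f["P"]))
    x=np.linalg.solve(A,b); return x,[np.linalg.norm(Q@(x-p)).round(4) for Q,p in Ps]
def proj(f,p): c=f["A"].T@(np.array(p)-f["P"]); return np.array([f["cx"]+f["fx"]*c[0]/c[2],f["cy"]+f["fy"]*c[1]/c[2]])
def crop(f,u0,v0,u1,v1,s,name):
    im=cv2.resize(f["pixels"][v0:v1,u0:u1,::-1],None,fx=s,fy=s,interpolation=cv2.INTER_CUBIC)
    cv2.imwrite("pics/"+name,im)
E
python3 - <<'E'
from h import *
s=cam("scene");t=cam("top")
a=s["pixels"][195:335,140:310,::-1];b=t["pixels"][190:300,320:470,::-1]
c=s["pixels"][300:390,310:390,::-1];d=t["pixels"][175:240,235:305,::-1]
def rs(x,w,h):return cv2.resize(x,(w,h),interpolation=cv2.INTER_CUBIC)
cv2.imwrite("pics/c1.png",rs(a,680,560));cv2.imwrite("pics/c2.png",rs(b,750,550))
cv2.imwrite("pics/c3.png",np.hstack([cv2.copyMakeBorder(rs(c,400,450),0,0,0,0,0),rs(rs(d,350,325),400,450)]))
E
```

```text
(no output)
```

View pics/c1.png

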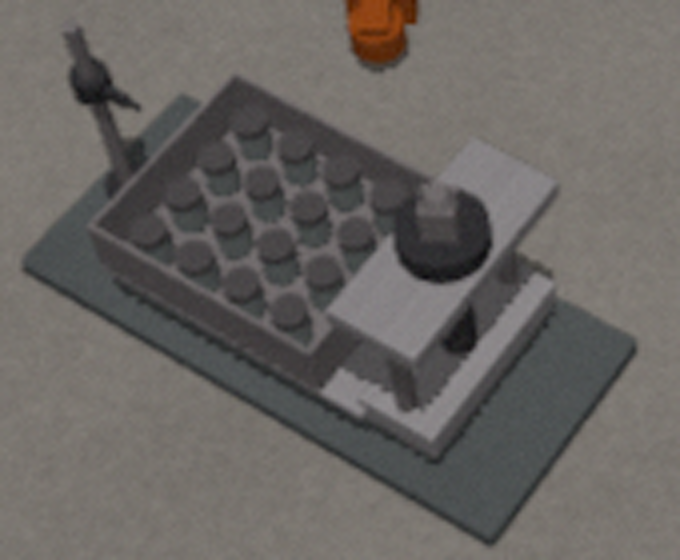

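View pics/c2.png

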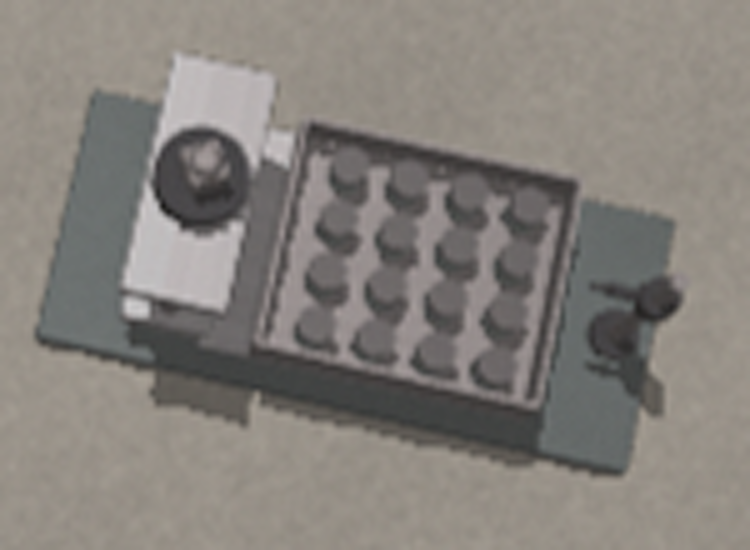

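View pics/c3.png

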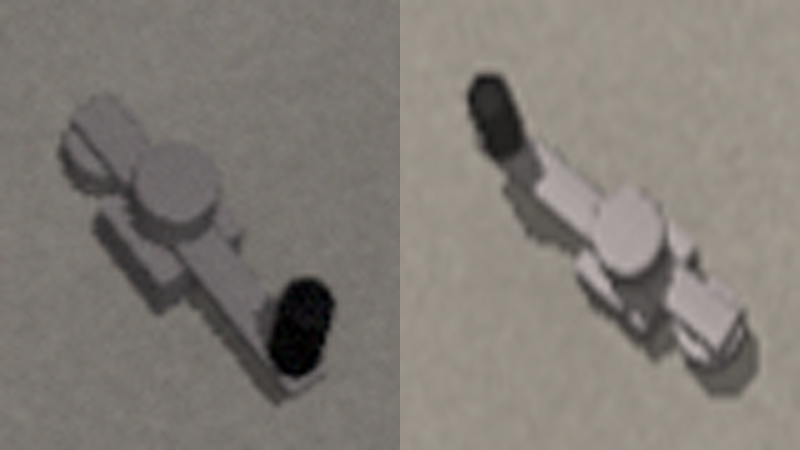

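```bash
python3 - <<'E'
from h import *
s=cam("scene");t=cam("top")
P={"boss":((345,336.6),(275.1,207.9)),"handle":((370.6,358.6),(250.75,187.7)),"collar":((250.75,253.75),(360.2,225.4)),"tip":((249.2,242),(361.2,220.4)),
"ptr":((174.5,221.2),(438.4,247.6)),"rim":((181,233.75),(431.7,248.6)),"rimA":((163,253),(428,270.6)),"rimB":((199.25,214.5),(435.4,226.6)),
"flask":((344,261),(292,263)),"base1":((148,262),(446,284))}
for k,(a,b) in P.items():
    x,e=tri((s,*a),(t,*b)); print(k,x.round(4),e)
E
```

```text
boss [0.6178 0.1387 0.0644] [np.float64(0.0012), np.float64(0.0012)]
handle [0.6645 0.2019 0.1042] [np.float64(0.0007), np.float64(0.0007)]
collar [ 0.5441 -0.0913  0.1569] [np.float64(0.0009), np.float64(0.0009)]
tip [ 0.5458 -0.0903  0.2022] [np.float64(0.0014), np.float64(0.0014)]
ptr [ 0.4931 -0.2991  0.1157] [np.float64(0.0002), np.float64(0.0002)]
rim [ 0.4977 -0.2892  0.0779] [np.float64(0.0005), np.float64(0.0005)]
rimA [ 0.4747 -0.3391 -0.0615] [np.float64(0.0363), np.float64(0.0363)]
rimB [ 0.5186 -0.2441  0.2037] [np.float64(0.0309), np.float64(0.0309)]
flask [0.4574 0.0881 0.0911] [np.float64(0.0008), np.float64(0.0008)]
base1 [ 0.4513 -0.4217 -0.1795] [np.float64(0.0403), np.float64(0.0403)]
```

Call:
{"fn": "step_arm", "kwargs": {"xyz": [[-0.08,-0.06,0.09],[-0.2,-0.15,0.22],[-0.32,-0.22,0.36],[-0.44,-0.22,0.49],[-0.56,-0.22,0.62],[-0.68,-0.22,0.75],[-0.755,-0.22,0.838],[-0.755,-0.22,0.838]], "rotation": [[0,-0.05,0],[0,-0.12,0],[0,-0.2,0],[0,-0.28,0],[0,-0.36,0],[0,-0.44,0],[0,-0.44,0],[0,-0.44,0]]}}

```text
clock: 1.35
tcp_pos: [0.353, -0.373, 0.471]
orientation: [-1.513, 0.495, -0.496]
contact_force: [-0.4, -0.9, -0.7]
grip_width: 0.0858
```

```bash
cat >> h.py <<'E'
def st():
    o=r.get_obs(); Rm=R.from_rotvec(o["orientation"]).as_matrix()
    print("t",round(o["clock"],2),"tcp",o["tcp_pos"].round(4),"xaz",np.degrees(np.arctan2(Rm[1,0],Rm[0,0])).round(2),"down",Rm[:,1].round(4),"q",o["joints"].round(2),"F",o["contact_force"].round(1),"w",round(o["grip_width"],4)); return o,Rm
def go(p,xaz=None):
    o,Rm=st(); d=Rm.T@(np.array(p)-o["tcp_pos"]); print("shift",(d/0.3).round(3))
    if xaz is not None:
        a=np.radians(xaz); x=np.array([np.cos(a),np.sin(a),0]); y=np.array([0,0,-1.]); T=np.c_[x,y,np.cross(x,y)]
        print("rot",(R.from_matrix(Rm.T@T).as_rotvec()/(np.pi/2)).round(3))
E
python3 - <<'E'
from h import *
go([.545,-.091,.475],-36.5)
E
```

```text
t 1.35 tcp [ 0.353 -0.373  0.471] xaz -36.29 down [ 9.e-04  5.e-04 -1.e+00] q [ 0.92  0.16 -0.26  1.84  0.05  1.14  0.01] F [-0.4 -0.9 -0.7] w 0.0858
shift [-0.04  -0.012  1.137]
rot [-0.001  0.002  0.   ]
```

Call:
{"fn": "step_arm", "kwargs": {"xyz": [[-0.01,0,0.12],[-0.02,0,0.3],[-0.03,0,0.5],[-0.04,0,0.7],[-0.04,0,0.88],[-0.04,0,0.95],[-0.04,0,0.95]], "rotation": [[0,0,0],[0,0,0],[0,0,0],[0,0,0],[0,0,0],[0,0,0],[0,0,0]]}}

```text
clock: 2.22
tcp_pos: [0.5126, -0.1358, 0.4711]
orientation: [-1.513, 0.494, -0.495]
contact_force: [0.5, -0.2, 0.7]
grip_width: 0.0852
```

```bash
python3 - <<'E'
from h import *
import pickle
st(); f=cam("wrist"); pickle.dump(f,open("w1.pkl","wb")); cv2.imwrite("pics/w1.png",f["pixels"][:,:,::-1]); print(proj(f,[.545,-.091,.201]),proj(f,[.545,-.091,.17]))
E
```

```text
t 2.23 tcp [ 0.5126 -0.1358  0.4711] xaz -36.18 down [ 9.e-04  8.e-04 -1.e+00] q [ 0.54  0.21 -0.47  1.79  0.1   1.16 -0.59] F [ 0.5 -0.2  0.7] w 0.0852
[329.01890654 159.93447443] [328.92249865 156.72828878]
```

View pics/w1.png

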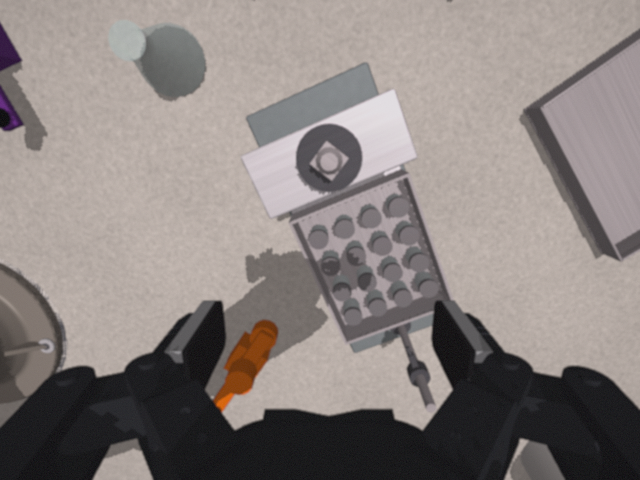

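```bash
python3 - <<'E'
from h import *
import pickle
f=pickle.load(open("w1.pkl","rb")); crop(f,285,115,375,200,7,"w1c.png"); crop(f,280,160,460,420,3,"w1d.png")
E
```

```text
(no output)
```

View pics/w1c.png

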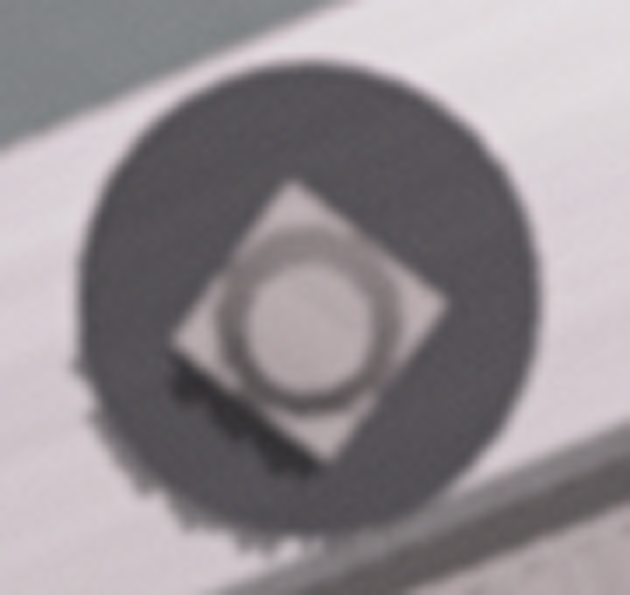

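View pics/w1d.png

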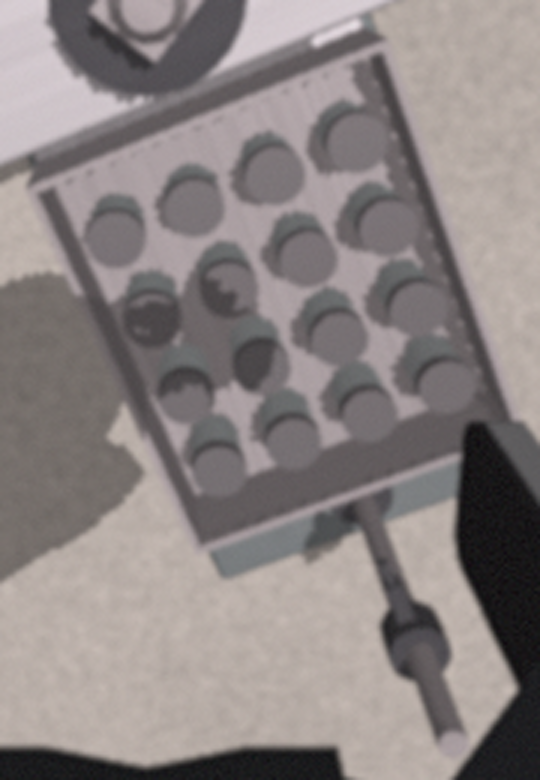

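```bash
python3 - <<'E'
from h import *
import pickle
f=pickle.load(open("w1.pkl","rb"))
g=lambda u,v,z:onz(f,285+u/7-.5+1/14,115+v/7-.5+1/14,z)
C=[g(*c,.194) for c in [(292,180),(447,300),(325,463),(173,340)]]
for i in range(4):
    e=C[(i+1)%4]-C[i]; print(np.linalg.norm(e).round(4),np.degrees(np.arctan2(e[1],e[0])).round(1)%90)
print("sq centre",np.mean(C,0).round(4)); print("cap",g(310,325,.201).round(4)); print("collar",g(311,296,.170).round(4), "diam",(g(82,296,.17)-g(540,296,.17)).round(4))
h=lambda u,v,z:onz(f,280+u/3,160+v/3,z)
print("rim end corners @.08",h(200,547,.08).round(4),h(510,425,.08).round(4), np.linalg.norm(h(200,547,.08)-h(40,188,.08)))
print("bracket edge")
t=cam("top"); s=cam("scene")
# stand axis height check: tip from wrist and scene
print(tri((f,285+310/7-.43,115+325/7-.43),(s,249.2,242),(t,361.2,220.4)))
print(proj(f,[.618,.139,.07]))
E
```

```text
0.0188 17.099999999999994
0.0197 17.0
0.0191 15.0
0.019 16.1
sq centre [ 0.5443 -0.0917  0.194 ]
cap [ 0.5445 -0.0915  0.201 ]
collar [ 0.545  -0.0911  0.17  ] diam [-0.0394  0.0288  0.    ]
rim end corners @.08 [ 0.4335 -0.2791  0.08  ] [ 0.5576 -0.3049  0.08  ] 0.15532226356600048
bracket edge
(array([ 0.54529798, -0.0907483 ,  0.20185321]), [np.float64(0.001), np.float64(0.0017), np.float64(0.0014)])
[ 236.06423945 -134.37951349]
```

```bash
python3 - <<'E'
from h import *
go([.600,.115,.375],-36.5)
E
```

```text
t 2.38 tcp [ 0.5113 -0.1382  0.471 ] xaz -36.45 down [ 1.e-04 -3.e-04 -1.e+00] q [ 0.55  0.21 -0.46  1.79  0.1   1.16 -0.59] F [-0.  -0.2 -0. ] w 0.0859
shift [-0.264  0.32   0.855]
rot [0.    0.001 0.   ]
```

Call:
{"fn": "step_arm", "kwargs": {"xyz": [[-0.04,0,0.12],[-0.1,0.02,0.32],[-0.16,0.12,0.52],[-0.22,0.24,0.7],[-0.255,0.31,0.83],[-0.264,0.32,0.855],[-0.264,0.32,0.855],[-0.264,0.32,0.855]], "rotation": [[0,0,0],[0,0,0],[0,0,0],[0,0,0],[0,0,0],[0,0,0],[0,0,0],[0,0,0]]}}

```text
clock: 3.38
tcp_pos: [0.6003, 0.1126, 0.3758]
orientation: [-1.513, 0.499, -0.502]
contact_force: [-0.8, -0.1, 0.0]
grip_width: 0.0854
```

```bash
python3 - <<'E'
from h import *
import pickle
st(); f=cam("wrist"); pickle.dump(f,open("w2.pkl","wb")); cv2.imwrite("pics/w2.png",f["pixels"][:,:,::-1]);st()
E
```

```text
t 3.38 tcp [0.6003 0.1126 0.3758] xaz -36.65 down [ 0.0013 -0.0016 -1.    ] q [ 0.12  0.45 -0.54  1.72  0.27  1.04 -1.15] F [-0.8 -0.1  0. ] w 0.0854
t 3.42 tcp [0.6003 0.1127 0.3759] xaz -36.65 down [ 0.0016 -0.0014 -1.    ] q [ 0.12  0.45 -0.54  1.72  0.27  1.04 -1.15] F [-0.1  0.1  0.7] w 0.0856
```

View pics/w2.png

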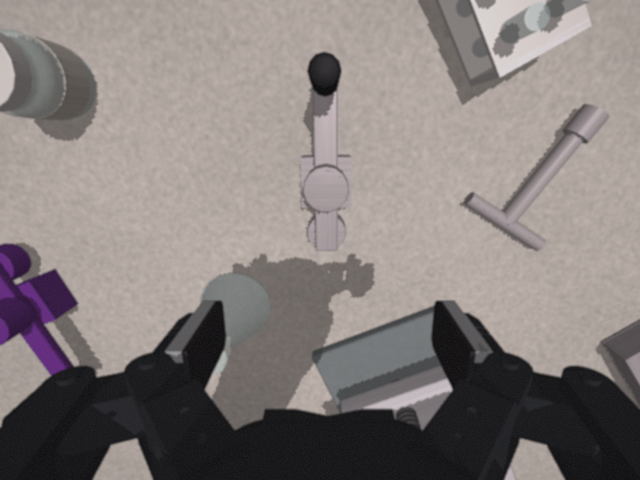

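```bash
python3 - <<'E'
from h import *
import pickle
f=pickle.load(open("w2.pkl","rb")); crop(f,280,45,370,260,2,"x.png")
im=cv2.resize(f["pixels"][135:260,280:370,::-1],None,fx=6,fy=6,interpolation=cv2.INTER_CUBIC)
im2=cv2.resize(f["pixels"][40:130,300:350,::-1],None,fx=5,fy=5,interpolation=cv2.INTER_CUBIC)
im=im[:600]; im2=cv2.copyMakeBorder(im2,0,im.shape[0]-im2.shape[0],0,0,0); cv2.imwrite("pics/w2c.png",np.hstack([im,im2]))
E
```

```text
(no output)
```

View pics/w2c.png

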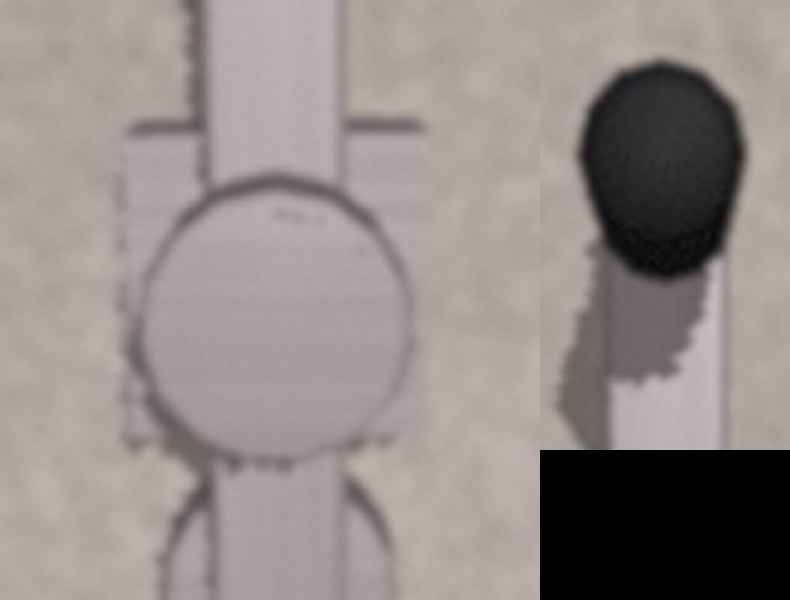

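```bash
python3 - <<'E'
from h import *
import pickle
f=pickle.load(open("w2.pkl","rb"));s=cam("scene");t=cam("top")
b=onz(f,325.6,188.4,.072);h=onz(f,324.2,68.2,.104);print(b.round(4),h.round(4),np.linalg.norm(h-b)**2-.032**2)
print("az",np.degrees(np.arctan2(*(h-b)[[1,0]])))
a1=onz(f,325.2,135,.044);a2=onz(f,325.7,240,.044);print("arm az",np.degrees(np.arctan2(*(a1-a2)[[1,0]])))
print(tri((f,325.6,188.4),(s,345,336.6),(t,275.1,207.9)),"diam",onz(f,303.2,188.4,.072)-onz(f,348,188.4,.072))
print(tri((f,324.2,68.2),(s,370.6,358.6),(t,250.75,187.7)))
go([b[0],b[1],.215],-36.5)
E
```

```text
[0.6169 0.1386 0.072 ] [0.664  0.2028 0.104 ] 0.006350718017526611
az 53.729038557214054
arm az 53.48796527311939
(array([0.61722645, 0.13836554, 0.06491054]), [np.float64(0.0012), np.float64(0.0016), np.float64(0.0011)]) diam [-0.02775532  0.02066615  0.        ]
(array([0.66434653, 0.20220147, 0.10414818]), [np.float64(0.0007), np.float64(0.0004), np.float64(0.001)])
t 3.52 tcp [0.6001 0.1134 0.3758] xaz -36.6 down [ 0.0014 -0.001  -1.    ] q [ 0.12  0.45 -0.54  1.72  0.27  1.04 -1.15] F [-0.4 -0.1  0.3] w 0.0856
shift [-0.006  0.536  0.1  ]
rot [-0.    -0.001  0.001]
```

Call:
{"fn": "step_arm", "kwargs": {"xyz": [[-0.006,0.1,0.06],[-0.006,0.25,0.1],[-0.006,0.4,0.1],[-0.006,0.5,0.1],[-0.006,0.546,0.1],[-0.006,0.546,0.1]], "rotation": [[0,0,0],[0,0,0],[0,0,0],[0,0,0],[0,0,0],[0,0,0]]}}

```text
clock: 4.28
tcp_pos: [0.6169, 0.138, 0.2119]
orientation: [-1.513, 0.5, -0.502]
contact_force: [0.2, 0.1, -0.6]
grip_width: 0.085
```

```bash
python3 - <<'E'
from h import *
go([.617,.1385,.212],-36.5)
E
```

```text
t 4.28 tcp [0.6169 0.138  0.2119] xaz -36.63 down [ 9.0e-04 -1.3e-03 -1.0e+00] q [ 0.02  0.68 -0.46  1.77  0.41  0.79 -1.29] F [ 0.2  0.1 -0.6] w 0.085
shift [-0.001 -0.     0.002]
rot [ 0.    -0.001  0.001]
```

Call:
{"fn": "step_arm", "kwargs": {"xyz": [[0,0,0],[0,0,0],[0,0,0],[0,0,0],[0,0,0],[0,0,0]], "rotation": [[0,0,0],[0,0,0],[0,0,0],[0,0,0],[0,0,0],[0,0,0]], "grip": 1, "force": 60}}

```text
clock: 5.03
tcp_pos: [0.6172, 0.1382, 0.2131]
orientation: [-1.513, 0.499, -0.503]
contact_force: [-1.5, 0.1, 5.5]
grip_width: 0.0348
```

```bash
python3 - <<'E'
from h import *
go([.617,.1385,.46],-36.5)
f=cam("wrist");cv2.imwrite("pics/w3.png",f["pixels"][:,:,::-1])
E
```

```text
t 5.03 tcp [0.6172 0.1382 0.2131] xaz -36.63 down [ 0.0022 -0.0012 -1.    ] q [ 0.02  0.68 -0.46  1.77  0.41  0.79 -1.29] F [-1.5  0.1  5.5] w 0.0348
shift [ 0.001 -0.823  0.001]
rot [-0.    -0.001  0.002]
```

View pics/w3.png

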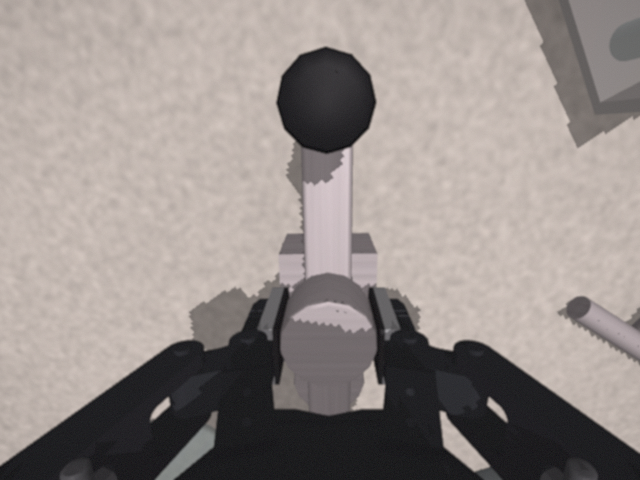

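Call:
{"fn": "step_arm", "kwargs": {"xyz": [[0,-0.05,0],[0,-0.2,0],[0,-0.38,0],[0,-0.56,0],[0,-0.74,0],[0,-0.82,0],[0,-0.82,0]], "rotation": [[0,0,0],[0,0,0],[0,0,0],[0,0,0],[0,0,0],[0,0,0],[0,0,0]]}}

```text
clock: 5.95
tcp_pos: [0.6165, 0.1388, 0.4617]
orientation: [-1.51, 0.495, -0.505]
contact_force: [0.2, 0.1, -4.1]
grip_width: 0.0347
```

```bash
python3 - <<'E'
from h import *
go([.5447,-.0914,.45],-73.6)
f=cam("wrist");cv2.imwrite("pics/w4.png",f["pixels"][:,:,::-1])
E
```

```text
t 5.95 tcp [0.6165 0.1388 0.4617] xaz -36.63 down [ 6.4e-03 -3.0e-04 -1.0e+00] q [ 0.09  0.42 -0.56  1.57  0.24  1.22 -1.15] F [ 0.2  0.1 -4.1] w 0.0347
shift [ 0.265  0.038 -0.759]
rot [-0.003  0.411  0.003]
```

View pics/w4.png

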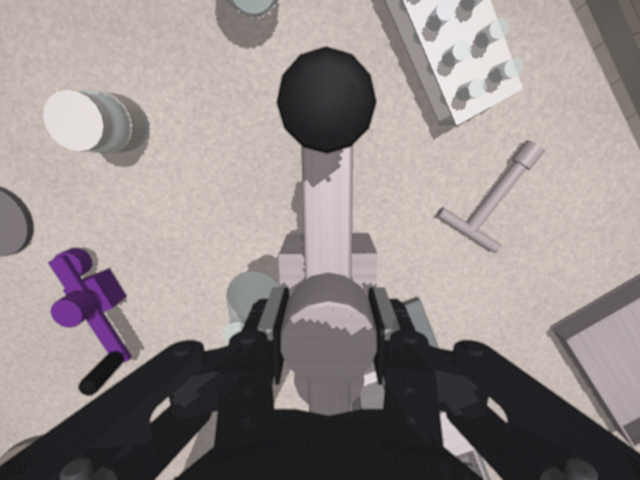

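Crank lifted, 0.4 kg load seen (4.1 N), no change of attitude in the grip. Carry to above the shaft, staying at 0.46 m.

Call:
{"fn": "step_arm", "kwargs": {"xyz": [[0.03,0,-0.08],[0.08,0,-0.22],[0.13,0,-0.38],[0.19,0,-0.54],[0.24,0,-0.68],[0.265,0,-0.75],[0.265,0,-0.759],[0.265,0,-0.759],[0.265,0,-0.759]], "rotation": [[0,0.03,0],[0,0.1,0],[0,0.18,0],[0,0.26,0],[0,0.34,0],[0,0.41,0],[-0.003,0.411,0.003],[-0.003,0.411,0.003],[-0.003,0.411,0.003]]}}

```text
clock: 7.12
tcp_pos: [0.5443, -0.0905, 0.4591]
orientation: [-1.334, 0.997, -0.991]
contact_force: [-0.8, 0.3, -3.8]
grip_width: 0.0349
```

```bash
python3 - <<'E'
from h import *
go([.5447,-.0914,.412],-73.6)
s=cam("scene");crop(s,190,170,350,310,5,"s5.png")
t=cam("top");crop(t,290,150,440,270,5,"t5.png")
E
```

```text
t 7.12 tcp [ 0.5443 -0.0905  0.4591] xaz -73.46 down [-4.2e-03  5.0e-04 -1.0e+00] q [ 0.38  0.25 -0.39  1.76  0.1   1.15 -1.33] F [-0.8  0.3 -3.8] w 0.0349
shift [0.004 0.157 0.001]
rot [ 0.002  0.002 -0.001]
```

View pics/s5.png

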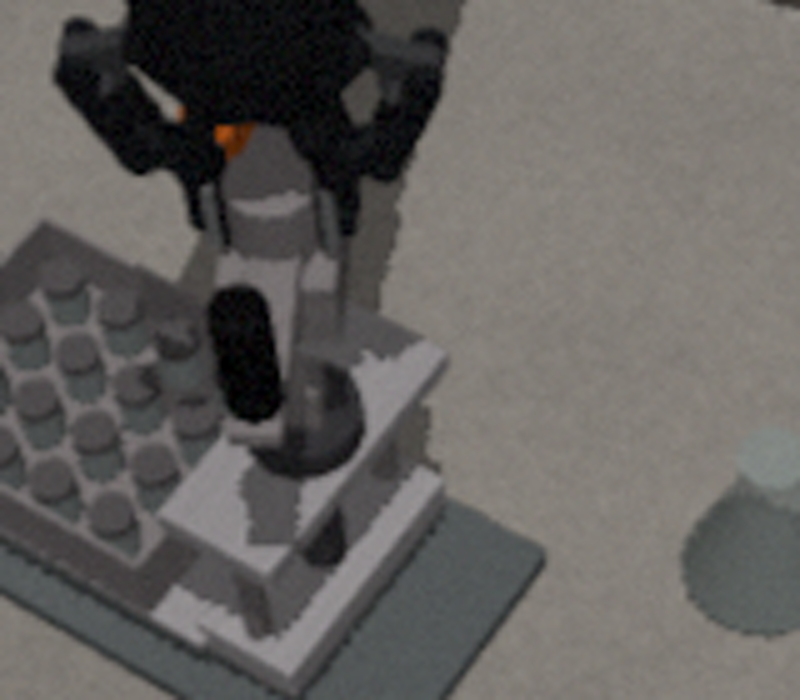

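View pics/t5.png

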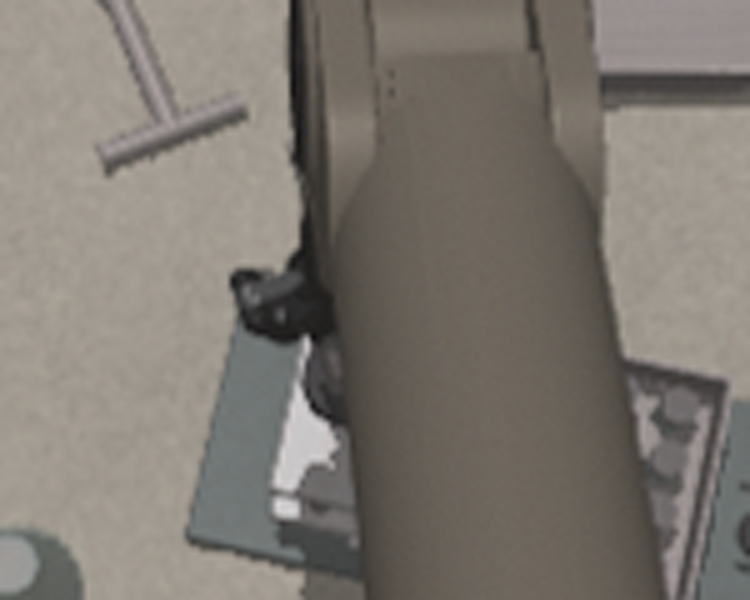

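Call:
{"fn": "step_arm", "kwargs": {"xyz": [[0.004,0.04,0.001],[0.004,0.08,0.001],[0.004,0.12,0.001],[0.004,0.15,0.001],[0.004,0.18,0.001],[0.004,0.195,0.001],[0.004,0.195,0.001]], "rotation": [[0.002,0,-0.001],[0.002,0,-0.001],[0.002,0,-0.001],[0.002,0,-0.001],[0.002,0,-0.001],[0.002,0,-0.001],[0.002,0,-0.001]]}}

```text
clock: 8.1
tcp_pos: [0.5447, -0.0917, 0.4006]
orientation: [-1.333, 0.995, -0.994]
contact_force: [0.6, -1.2, -4.2]
grip_width: 0.0345
```

```bash
python3 - <<'E'
from h import *
go([.5447,-.0914,.383],-73.6)
print(r.get_obs()["moment"])
s=cam("scene");crop(s,190,170,350,310,5,"s6.png")
E
```

```text
t 8.1 tcp [ 0.5447 -0.0917  0.4006] xaz -73.48 down [-8.e-04 -3.e-04 -1.e+00] q [ 0.37  0.31 -0.38  1.83  0.13  1.02 -1.35] F [ 0.6 -1.2 -4.2] w 0.0345
shift [-0.001  0.059  0.   ]
rot [0.001 0.001 0.   ]
[-0.03262915 -0.01984276 -0.02642089]
```

View pics/s6.png

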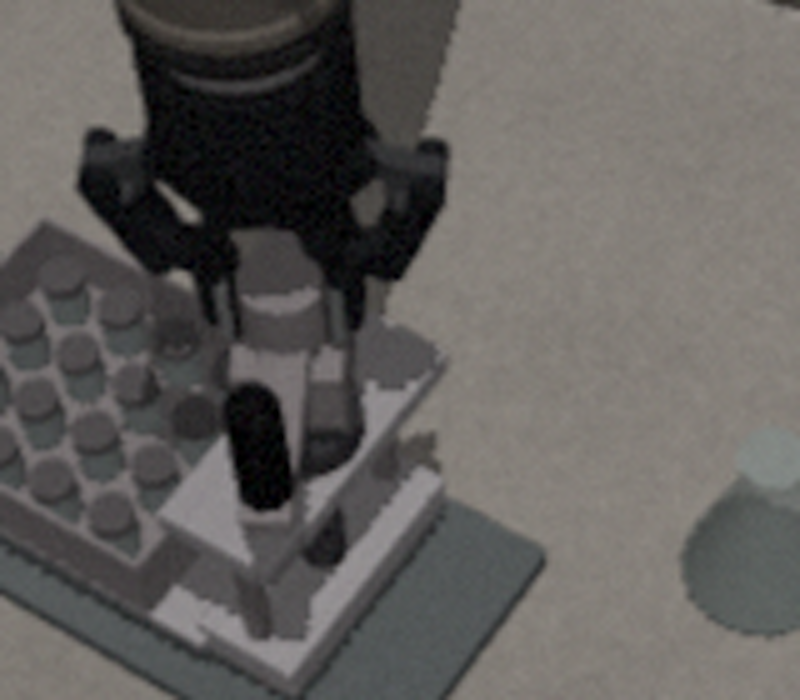

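Call:
{"fn": "step_arm", "kwargs": {"xyz": [[0,0.02,0],[0,0.038,0],[0,0.052,0],[0,0.06,0],[0,0.062,0]], "rotation": [[0,0,0],[0,0,0],[0,0,0],[0,0,0],[0,0,0]]}}

```text
clock: 8.78
tcp_pos: [0.5448, -0.0916, 0.3832]
orientation: [-1.333, 0.994, -0.994]
contact_force: [-4.3, 1.2, 6.6]
grip_width: 0.0346
```

```bash
python3 - <<'E'
from h import *
go([.5447,-.0914,.383],-73.6)
E
```

```text
t 8.78 tcp [ 0.5448 -0.0916  0.3832] xaz -73.48 down [-2.e-04 -6.e-04 -1.e+00] q [ 0.37  0.33 -0.38  1.85  0.14  0.99 -1.36] F [-4.3  1.2  6.6] w 0.0346
shift [-0.001  0.001 -0.   ]
rot [0.    0.001 0.   ]
```

Call:
{"fn": "step_arm", "kwargs": {"xyz": [[0,0,0],[0,0,0],[0,0,0],[0,0,0],[0,-0.03,0],[0,-0.12,0],[0,-0.24,0],[0,-0.33,0],[0,-0.33,0]], "rotation": [[0,0,0],[0,0,0],[0,0,0],[0,0,0],[0,0,0],[0,0,0],[0,0,0],[0,0,0],[0,0,0]], "grip": 0}}

```text
clock: 9.9
tcp_pos: [0.5454, -0.0913, 0.4851]
orientation: [-1.33, 0.99, -0.998]
contact_force: [-1.1, -0.4, -0.5]
grip_width: 0.0851
```

```bash
python3 - <<'E'
from h import *
import pickle
o,_=st();f=cam("wrist");s=cam("scene");pickle.dump((f,s),open("w7.pkl","wb"))
cv2.imwrite("pics/w7.png",f["pixels"][:,:,::-1]);crop(s,140,190,300,330,5,"s7.png")
E
```

```text
t 9.9 tcp [ 0.5454 -0.0913  0.4851] xaz -73.48 down [ 0.005  -0.0013 -1.    ] q [ 0.38  0.23 -0.39  1.73  0.1   1.19 -1.32] F [-1.1 -0.4 -0.5] w 0.0851
```

View pics/w7.png

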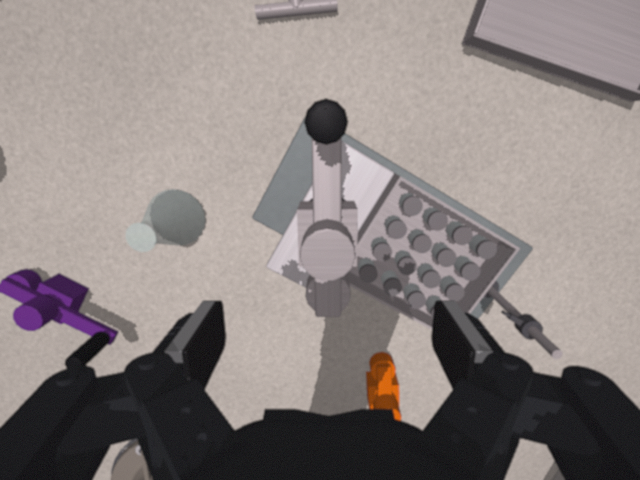

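View pics/s7.png

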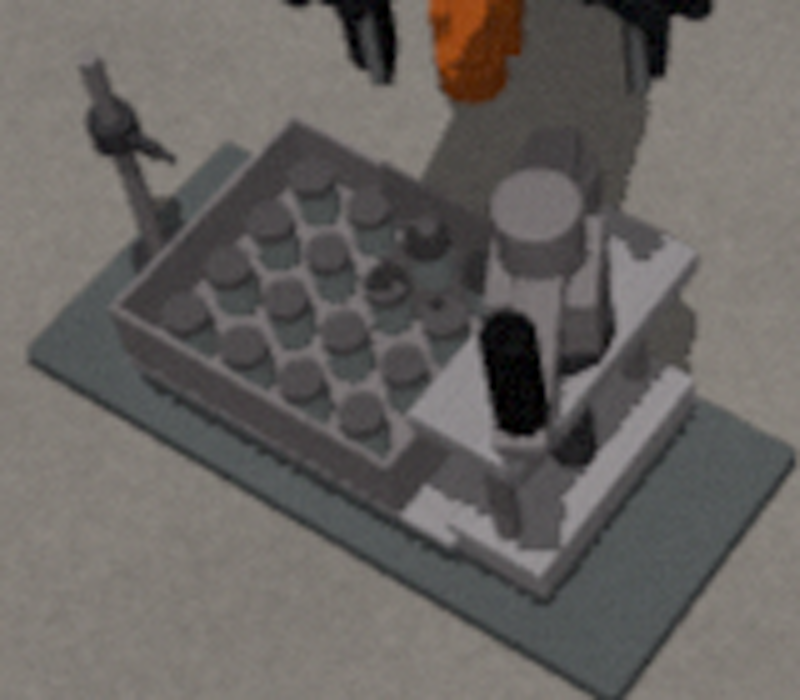

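```bash
python3 - <<'E'
from h import *
import pickle
f,s=pickle.load(open("w7.pkl","rb"))
print(tri((f,328,248),(s,247.4,231)));print(tri((f,326.3,121),(s,241.4,256.2)))
h=onz(f,326.3,121,.274);b=onz(f,328,248,.242);print(b,h,np.linalg.norm((h-b)[:2]),np.degrees(np.arctan2(*(h-b)[[1,0]])))
c=[.5447,-.0914];a=np.radians(16.5);H=[c[0]+.08*np.cos(a),c[1]+.08*np.sin(a)];print(H)
go([H[0],H[1],.41],-73.6)
im=f["pixels"][90:290,270:390,::-1];cv2.imwrite("pics/w7c.png",cv2.resize(im,None,fx=3,fy=3,interpolation=cv2.INTER_CUBIC))
E
```

```text
(array([ 0.54716599, -0.08985044,  0.24024765]), [np.float64(0.0015), np.float64(0.0015)])
(array([ 0.62037074, -0.06795523,  0.26865397]), [np.float64(0.0007), np.float64(0.0007)])
[ 0.54870167 -0.09081743  0.242     ] [ 0.62056566 -0.06859317  0.274     ] 0.07522200727776525 17.18445388586462
[np.float64(0.6214055787894555), np.float64(-0.06867877242368618)]
t 10.0 tcp [ 0.5447 -0.0916  0.4821] xaz -73.49 down [-1.e-04 -8.e-04 -1.e+00] q [ 0.38  0.24 -0.39  1.73  0.1   1.19 -1.32] F [-0.6  0.3 -0.3] w 0.0852
shift [-0.001  0.24   0.267]
rot [0.    0.001 0.   ]
```

View pics/w7c.png

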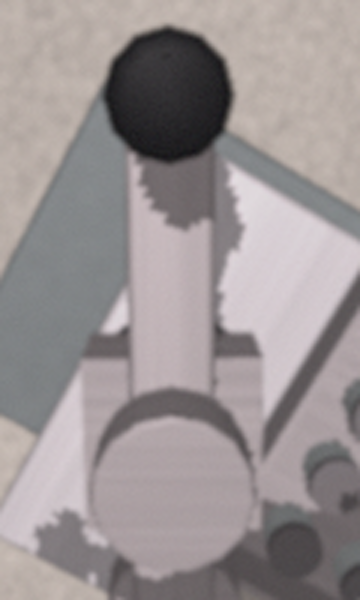

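Call:
{"fn": "step_arm", "kwargs": {"xyz": [[0,0,0.06],[0,0,0.15],[0,0,0.23],[-0.001,0.03,0.267],[-0.001,0.1,0.267],[-0.001,0.18,0.267],[-0.001,0.235,0.267],[-0.001,0.25,0.267],[-0.001,0.25,0.267]], "rotation": [[0,0,0],[0,0,0],[0,0,0],[0,0,0],[0,0,0],[0,0,0],[0,0,0],[0,0,0],[0,0,0]]}}

```text
clock: 11.12
tcp_pos: [0.6215, -0.0686, 0.4072]
orientation: [-1.332, 0.994, -0.995]
contact_force: [0.2, 0.3, -1.4]
grip_width: 0.085
```

```bash
python3 - <<'E'
from h import *
go([.621,-.0685,.407],-73.6);f=cam("wrist");cv2.imwrite("pics/w8.png",f["pixels"][:,:,::-1])
E
```

```text
t 11.12 tcp [ 0.6215 -0.0686  0.4072] xaz -73.49 down [-1.e-04 -7.e-04 -1.e+00] q [ 0.3   0.42 -0.38  1.66  0.17  1.1  -1.42] F [ 0.2  0.3 -1.4] w 0.085
shift [-0.001  0.001 -0.002]
rot [0.    0.001 0.   ]
```

View pics/w8.png

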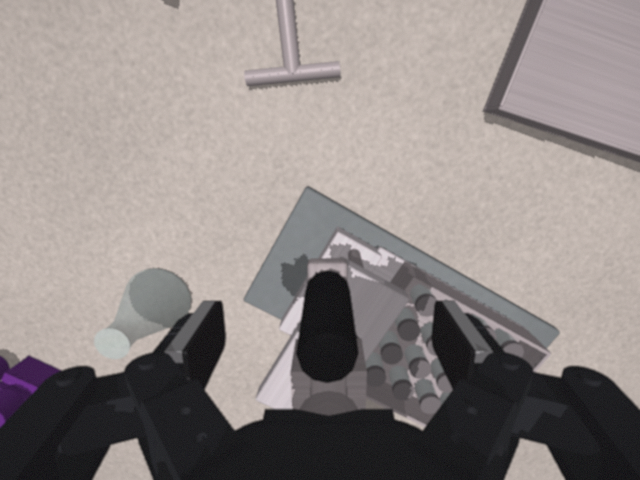

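Handle is centred between the pads (column 327). Close on it.

Call:
{"fn": "step_arm", "kwargs": {"xyz": [[0,0,0],[0,0,0],[0,0,0],[0,0,0],[0,0,0],[0,0,0],[0,0,0]], "rotation": [[0,0,0],[0,0,0],[0,0,0],[0,0,0],[0,0,0],[0,0,0],[0,0,0]], "grip": 1, "force": 40}}

```text
clock: 12.05
tcp_pos: [0.6217, -0.0685, 0.4079]
orientation: [-1.332, 0.993, -0.996]
contact_force: [-0.0, 0.4, 2.0]
grip_width: 0.0211
```

```bash
cat >> h.py <<'E'
C=np.array([.5447,-.0914])
def arc(degs,z=.407):
    "rows for clockwise travel (deg) from present handle azimuth"
    o,Rm=st(); d0=o["tcp_pos"][:2]-C; a0=np.arctan2(d0[1],d0[0]); print("az",np.degrees(a0).round(1),"rad",np.linalg.norm(d0).round(4),"F",o["contact_force"].round(1),"M",o["moment"].round(2))
    L=[]
    for g in degs:
        a=a0-np.radians(g); p=np.array([C[0]+.08*np.cos(a),C[1]+.08*np.sin(a),z]); L.append((Rm.T@(p-o["tcp_pos"])/.3).round(3).tolist())
    print(L)
E
python3 - <<'E'
from h import *
arc([4,12,22,34,46,58,70,80,86,90,90])
E
```

```text
t 12.05 tcp [ 0.6217 -0.0685  0.4079] xaz -73.49 down [ 1.3e-03 -7.0e-04 -1.0e+00] q [ 0.3   0.42 -0.38  1.66  0.17  1.1  -1.42] F [-0.   0.4  2. ] w 0.0211
az 16.6 rad 0.0804 F [-0.   0.4  2. ] M [ 0.   -0.06  0.01]
[[0.019, 0.003, -0.002], [0.055, 0.003, -0.007], [0.1, 0.003, -0.021], [0.149, 0.003, -0.047], [0.192, 0.003, -0.082], [0.226, 0.003, -0.126], [0.251, 0.003, -0.176], [0.263, 0.003, -0.221], [0.266, 0.003, -0.249], [0.267, 0.003, -0.268], [0.267, 0.003, -0.268]]
```

Call:
{"fn": "step_arm", "kwargs": {"xyz": [[0.019,0,-0.002],[0.055,0,-0.007],[0.1,0,-0.021],[0.149,0,-0.047],[0.192,0,-0.082],[0.226,0,-0.126],[0.251,0,-0.176],[0.263,0,-0.221],[0.266,0,-0.249],[0.267,0,-0.268],[0.267,0,-0.268]], "rotation": [[0,0,0],[0,0,0],[0,0,0],[0,0,0],[0,0,0],[0,0,0],[0,0,0],[0,0,0],[0,0,0],[0,0,0],[0,0,0]]}}

```text
clock: 13.42
tcp_pos: [0.5669, -0.1684, 0.408]
orientation: [-1.333, 0.994, -0.996]
contact_force: [-0.1, 0.2, 2.1]
grip_width: 0.021
```

```bash
python3 - <<'E'
from h import *
arc([6,18,32,46,60,74,88,102,116,130,144,158,172,186,200,214,228,238,242,242],.408)
s=cam("scene");crop(s,140,190,300,330,5,"s9.png")
E
```

```text
t 13.43 tcp [ 0.5669 -0.1684  0.408 ] xaz -73.5 down [ 4.0e-04 -1.5e-03 -1.0e+00] q [ 0.47  0.36 -0.36  1.74  0.15  1.07 -1.23] F [-0.1  0.2  2.1] w 0.021
az -73.9 rad 0.0801 F [-0.1  0.2  2.1] M [ 0.13 -0.01 -0.01]
[[-0.002, -0.0, -0.028], [-0.014, -0.0, -0.082], [-0.042, -0.0, -0.141], [-0.083, -0.0, -0.191], [-0.136, -0.0, -0.23], [-0.196, -0.0, -0.255], [-0.26, -0.001, -0.265], [-0.325, -0.001, -0.258], [-0.386, -0.001, -0.237], [-0.44, -0.001, -0.201], [-0.484, -0.001, -0.153], [-0.515, -0.001, -0.096], [-0.531, -0.001, -0.033], [-0.532, -0.001, 0.032], [-0.517, -0.001, 0.095], [-0.487, -0.001, 0.153], [-0.444, -0.001, 0.202], [-0.407, -0.001, 0.229], [-0.391, -0.001, 0.238], [-0.391, -0.001, 0.238]]
```

View pics/s9.png

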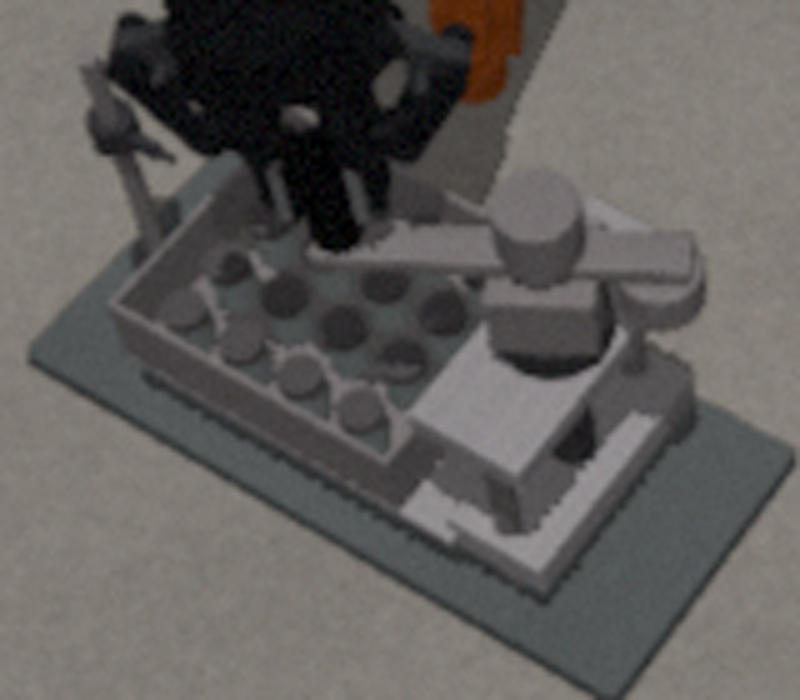

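Call:
{"fn": "step_arm", "kwargs": {"xyz": [[-0.002,0,-0.028],[-0.014,0,-0.082],[-0.042,0,-0.141],[-0.083,0,-0.191],[-0.136,0,-0.23],[-0.196,0,-0.255],[-0.26,0,-0.265],[-0.325,0,-0.258],[-0.386,0,-0.237],[-0.44,0,-0.201],[-0.484,0,-0.153],[-0.515,0,-0.096],[-0.531,0,-0.033],[-0.532,0,0.032],[-0.517,0,0.095],[-0.487,0,0.153],[-0.444,0,0.202],[-0.407,0,0.229],[-0.391,0,0.238],[-0.391,0,0.238]], "rotation": [[0,0,0],[0,0,0],[0,0,0],[0,0,0],[0,0,0],[0,0,0],[0,0,0],[0,0,0],[0,0,0],[0,0,0],[0,0,0],[0,0,0],[0,0,0],[0,0,0],[0,0,0],[0,0,0],[0,0,0],[0,0,0],[0,0,0],[0,0,0]]}}

```text
clock: 15.98
tcp_pos: [0.6019, -0.0349, 0.4081]
orientation: [-1.332, 0.993, -0.995]
contact_force: [2.6, 5.0, 4.6]
grip_width: 0.0206
```

```bash
python3 - <<'E'
from h import *
import pickle
arc([6,18,32,46,60,74,88,102,116,130,144,158,172,186,200,214,228,240,246,246],.408)
s=cam("scene");crop(s,140,190,300,330,5,"s10.png");pickle.dump(s,open("s10.pkl","wb"))
f=cam("wrist");cv2.imwrite("pics/w10.png",f["pixels"][:,:,::-1])
t=cam("top");crop(t,320,190,470,300,5,"t10.png")
E
```

```text
t 15.97 tcp [ 0.6019 -0.0349  0.4081] xaz -73.45 down [ 8.e-04 -3.e-04 -1.e+00] q [ 0.29  0.39 -0.44  1.71  0.19  1.08 -1.49] F [2.6 5.  4.6] w 0.0206
az 44.6 rad 0.0804 F [2.6 5.  4.6] M [ 0.95 -0.52  0.08]
[[0.026, 0.0, 0.011], [0.079, 0.0, 0.026], [0.144, 0.0, 0.03], [0.208, 0.0, 0.017], [0.267, 0.0, -0.01], [0.318, 0.0, -0.051], [0.357, 0.0, -0.103], [0.382, 0.0, -0.162], [0.393, 0.0, -0.227], [0.387, 0.0, -0.291], [0.366, 0.0, -0.353], [0.331, 0.0, -0.407], [0.283, 0.0, -0.452], [0.226, 0.0, -0.483], [0.164, -0.0, -0.5], [0.099, -0.0, -0.502], [0.035, -0.0, -0.487], [-0.015, -0.0, -0.463], [-0.038, -0.0, -0.447], [-0.038, -0.0, -0.447]]
```

View pics/s10.png

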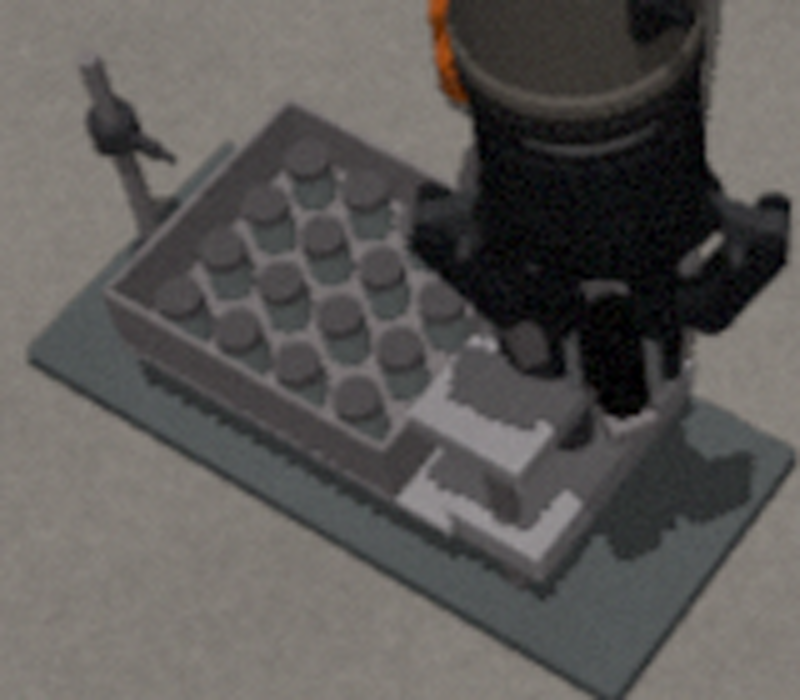

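View pics/w10.png

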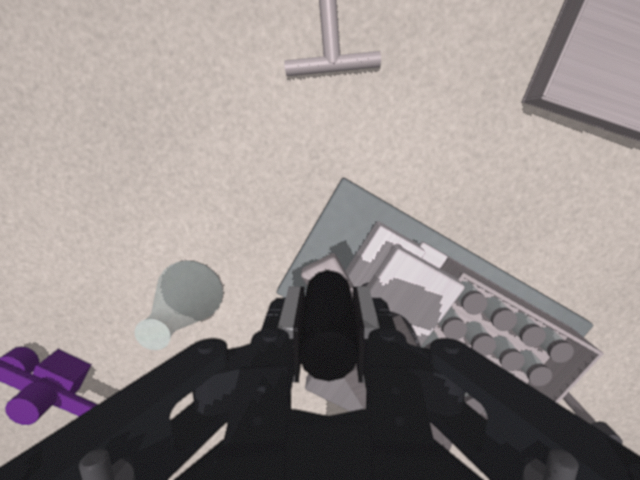

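View pics/t10.png

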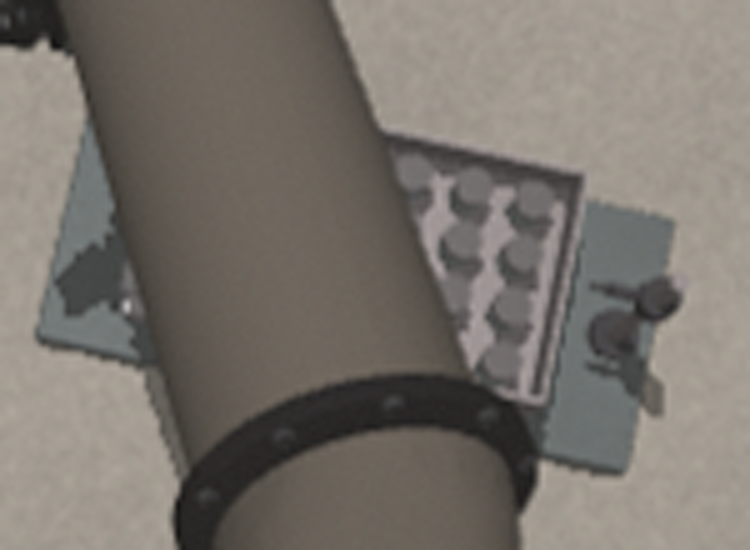

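Call:
{"fn": "step_arm", "kwargs": {"xyz": [[0.026,0,0.011],[0.079,0,0.026],[0.144,0,0.03],[0.208,0,0.017],[0.267,0,-0.01],[0.318,0,-0.051],[0.357,0,-0.103],[0.382,0,-0.162],[0.393,0,-0.227],[0.387,0,-0.291],[0.366,0,-0.353],[0.331,0,-0.407],[0.283,0,-0.452],[0.226,0,-0.483],[0.164,0,-0.5],[0.099,0,-0.502],[0.035,0,-0.487],[-0.015,0,-0.463],[-0.038,0,-0.447],[-0.038,0,-0.447]], "rotation": [[0,0,0],[0,0,0],[0,0,0],[0,0,0],[0,0,0],[0,0,0],[0,0,0],[0,0,0],[0,0,0],[0,0,0],[0,0,0],[0,0,0],[0,0,0],[0,0,0],[0,0,0],[0,0,0],[0,0,0],[0,0,0],[0,0,0],[0,0,0]]}}

```text
clock: 18.62
tcp_pos: [0.4695, -0.0627, 0.4077]
orientation: [-1.333, 0.991, -0.996]
contact_force: [6.0, -1.7, -2.5]
grip_width: 0.0211
```

```bash
python3 - <<'E'
from h import *
import pickle
arc([6,18,32,46,60,74,88,102,116,130,140,144],.408)
s=cam("scene");crop(s,140,190,300,330,5,"s11.png");pickle.dump(s,open("s11.pkl","wb"))
f=cam("wrist");cv2.imwrite("pics/w11.png",f["pixels"][:,:,::-1])
E
```

```text
t 18.62 tcp [ 0.4695 -0.0627  0.4077] xaz -73.42 down [ 0.0022 -0.0024 -1.    ] q [ 0.44  0.18 -0.49  1.99  0.1   0.99 -1.38] F [ 6.  -1.7 -2.5] w 0.0211
az 159.1 rad 0.0805 F [ 6.  -1.7 -2.5] M [-0.49 -1.48 -0.  ]
[[-0.02, -0.001, 0.019], [-0.057, -0.001, 0.062], [-0.087, -0.001, 0.119], [-0.102, -0.001, 0.183], [-0.101, -0.001, 0.248], [-0.085, -0.001, 0.31], [-0.054, -0.001, 0.368], [-0.01, -0.0, 0.416], [0.044, -0.0, 0.451], [0.105, 0.0, 0.473], [0.151, 0.0, 0.479], [0.17, 0.0, 0.479]]
```

View pics/s11.png

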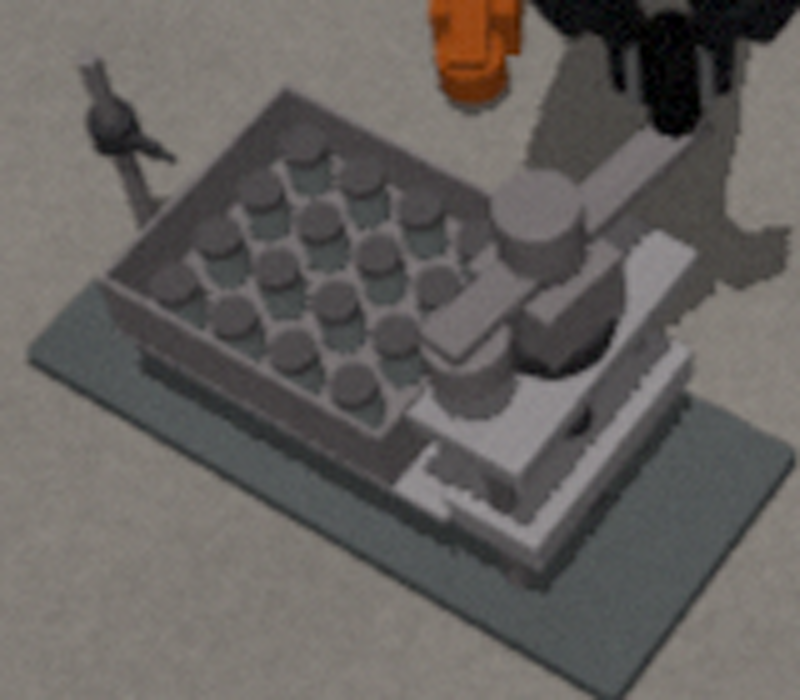

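View pics/w11.png

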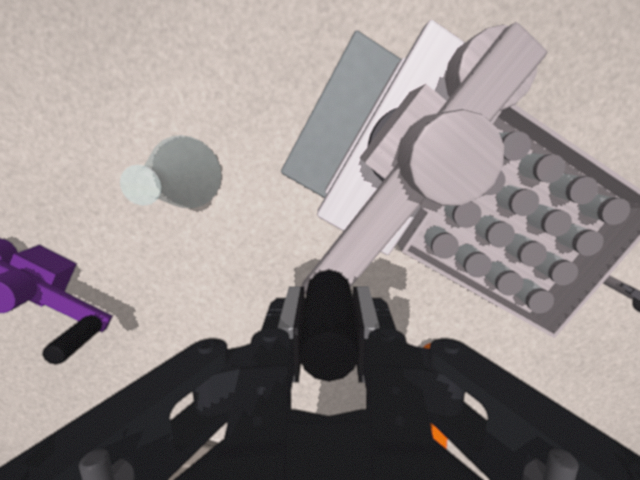

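Call:
{"fn": "step_arm", "kwargs": {"xyz": [[0,0,0],[0,0,0],[0,0,0],[0,0,0],[0,-0.06,0],[0,-0.15,0],[0,-0.21,0],[0,-0.21,0]], "rotation": [[0,0,0],[0,0,0],[0,0,0],[0,0,0],[0,0,0],[0,0,0],[0,0,0],[0,0,0]], "grip": 0}}

```text
clock: 19.73
tcp_pos: [0.4696, -0.0627, 0.4718]
orientation: [-1.331, 0.989, -0.998]
contact_force: [-1.1, 0.3, -0.1]
grip_width: 0.0856
```

```bash
python3 - <<'E'
from h import *
go([.4855,-.119,.475],-101.7)
E
```

```text
t 19.73 tcp [ 0.4696 -0.0627  0.4718] xaz -73.46 down [ 0.0047 -0.0026 -1.    ] q [ 0.46  0.11 -0.49  1.91  0.06  1.13 -1.34] F [-1.1  0.3 -0.1] w 0.0856
shift [ 0.195 -0.01  -0.003]
rot [-0.003  0.314  0.002]
```

Call:
{"fn": "step_arm", "kwargs": {"xyz": [[0.06,-0.01,0],[0.13,-0.01,0],[0.19,-0.01,0],[0.195,-0.01,-0.003],[0.195,-0.01,-0.003]], "rotation": [[0,0.08,0],[0,0.18,0],[0,0.28,0],[-0.003,0.314,0.002],[-0.003,0.314,0.002]]}}

```text
clock: 20.35
tcp_pos: [0.4852, -0.1192, 0.4738]
orientation: [-1.107, 1.36, -1.357]
contact_force: [0.1, 0.1, 0.5]
grip_width: 0.0853
```

```bash
python3 - <<'E'
from h import *
import pickle
f=cam("wrist");pickle.dump(f,open("vA.pkl","wb"));cv2.imwrite("pics/vA.png",f["pixels"][:,:,::-1])
go([.41,-.481,.475],-101.7)
E
```

```text
t 20.4 tcp [ 0.4852 -0.1189  0.4741] xaz -101.64 down [-1.5e-03  7.0e-04 -1.0e+00] q [ 0.48  0.15 -0.41  1.86  0.06  1.15 -1.72] F [ 0.   0.1 -0.1] w 0.0855
shift [ 1.233 -0.004 -0.002]
rot [ 0.001  0.001 -0.   ]
```

View pics/vA.png

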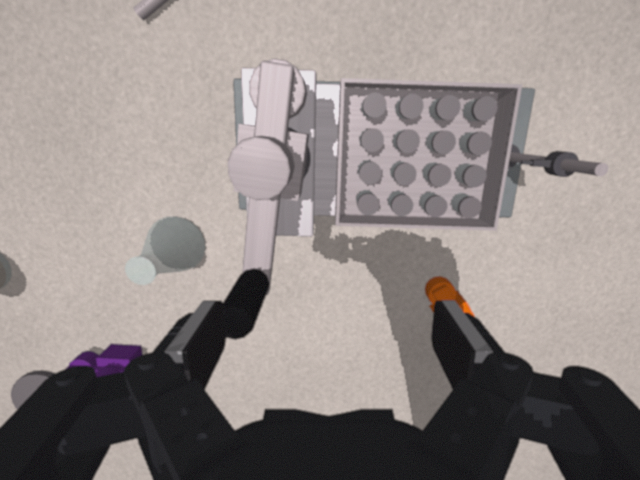

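Call:
{"fn": "step_arm", "kwargs": {"xyz": [[0.1,0,0],[0.28,0,0],[0.46,0,0],[0.64,0,0],[0.82,0,0],[0.96,0,0],[1.0,0,0],[1.0,0,0],[1.0,0,0]], "rotation": [[0,0,0],[0,0,0],[0,0,0],[0,0,0],[0,0,0],[0,0,0],[0,0,0],[0,0,0],[0,0,0]]}}

```text
clock: 21.52
tcp_pos: [0.4257, -0.4109, 0.4739]
orientation: [-1.108, 1.357, -1.353]
contact_force: [0.8, 0.3, -0.4]
grip_width: 0.0854
```

```bash
python3 - <<'E'
from h import *
import pickle
f=cam("wrist");pickle.dump(f,open("vB.pkl","wb"));cv2.imwrite("pics/vB.png",f["pixels"][:,:,::-1])
a=pickle.load(open("vA.pkl","rb"));crop(a,485,70,615,230,4,"vAc.png")
st()
E
```

```text
t 21.57 tcp [ 0.4257 -0.4109  0.474 ] xaz -101.45 down [-0.0012  0.0012 -1.    ] q [ 0.82  0.29 -0.2   1.67  0.06  1.19 -1.16] F [ 0.4 -0.6  0.4] w 0.0854
```

View pics/vB.png

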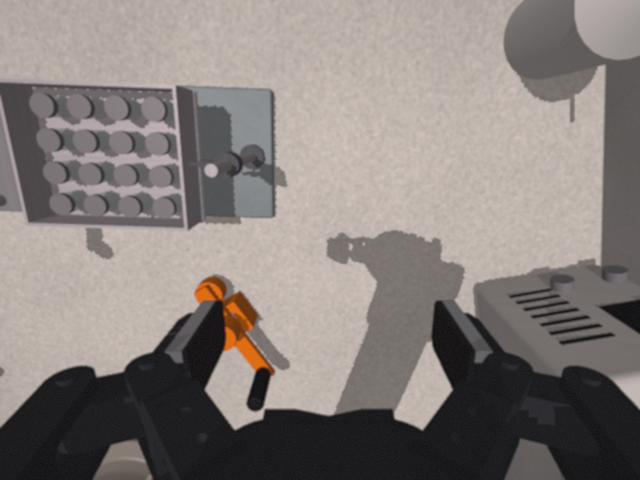

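View pics/vAc.png

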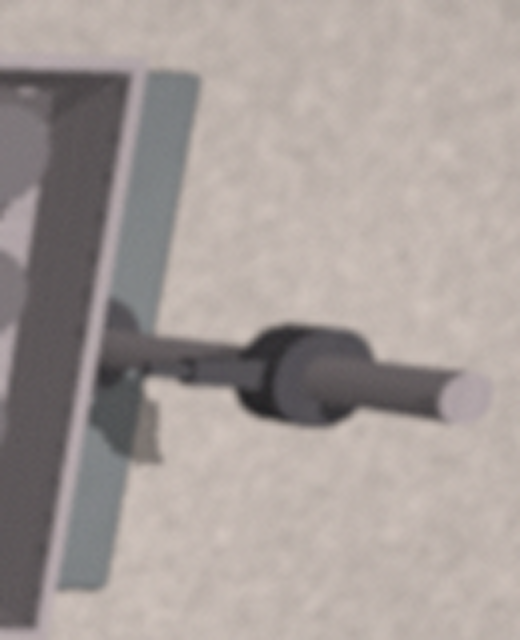

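```bash
python3 - <<'E'
from h import *
import pickle
a=pickle.load(open("vA.pkl","rb"));b=pickle.load(open("vB.pkl","rb"))
A=cv2.resize(a["pixels"][145:180,505:560,::-1],None,fx=14,fy=14,interpolation=cv2.INTER_CUBIC)
B=cv2.resize(b["pixels"][145:180,170:225,::-1],None,fx=14,fy=14,interpolation=cv2.INTER_CUBIC)
cv2.imwrite("pics/A.png",cv2.convertScaleAbs(A[:490],alpha=1.8));cv2.imwrite("pics/B.png",cv2.convertScaleAbs(B[:490],alpha=1.8))
E
```

```text
(no output)
```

View pics/A.png

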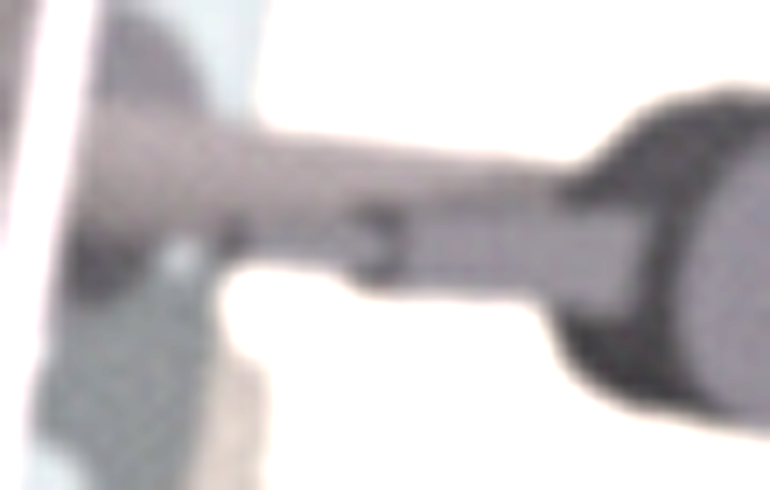

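View pics/B.png

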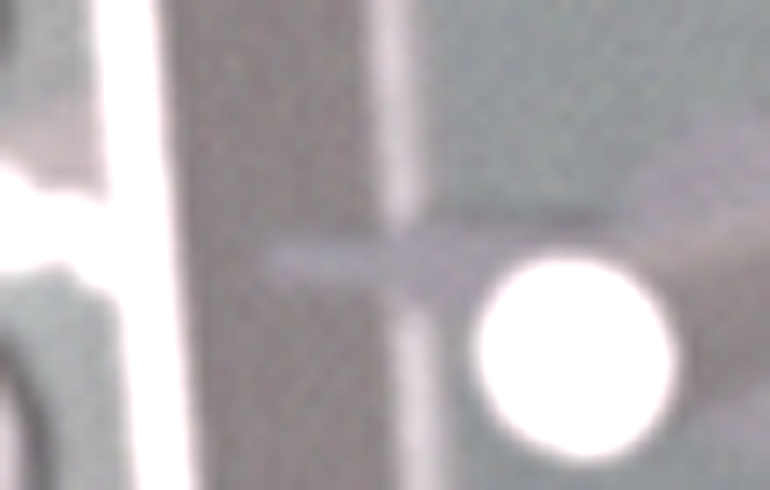

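```bash
cat > gap.py <<'E'
from h import *
import pickle
def edge(f,rows,c0,sl,w,sign):
    g=cv2.GaussianBlur(cv2.cvtColor(f["pixels"],cv2.COLOR_RGB2GRAY).astype(float),(0,0),.8);P=[]
    for v in rows:
        c=c0+sl*(v-160); u=np.arange(int(c-w),int(c+w)+1); d=sign*(g[v,u+1]-g[v,u-1]); i=int(np.argmax(d[1:-1]))+1
        a,b,e=d[i-1],d[i],d[i+1]; P.append((u[i]+.5*(a-e)/(a-2*b+e),v))
    P=np.array(P); k=np.polyfit(P[:,1],P[:,0],1); res=P[:,0]-np.polyval(k,P[:,1]); m=abs(res)<.6; k=np.polyfit(P[m,1],P[m,0],1)
    return k,m.sum(),np.std(res[m])
if __name__=="__main__":
    a=pickle.load(open("vA.pkl","rb"));b=pickle.load(open("vB.pkl","rb"))
    ra=[v for v in range(95,210) if not 148<v<178]
    for name,ca,cb,sg in (("outer",509.2,182.3,-1),("inner",505,177.5,1)):
        ka,na,sa=edge(a,ra,ca,-.171,4,sg); kb,nb,sb=edge(b,ra,cb,.04,4,sg)
        print(name,ka,na,sa,kb,nb,sb)
        n=np.cross(ray(a,np.polyval(ka,100),100),ray(a,np.polyval(ka,205),205))
        for vb in (100,163,205):
            d=ray(b,np.polyval(kb,vb),vb); t=n@(a["P"]-b["P"])/(n@d); print("rim pt",(b["P"]+t*d).round(4))
    print("tip",tri((a,520.4,161.7),(b,188.5,163.0)))
    for da,db in((1,0),(0,1)): print(tri((a,520.4+da,161.7),(b,188.5+db,163.0))[0])
E
python3 gap.py
```

```text
outer [-1.75098198e-01  5.36860916e+02] 86 0.055370783562048075 [8.50135167e-02 1.68078211e+02] 86 0.05047061145625445
rim pt [ 0.5481 -0.3017  0.1146]
rim pt [ 0.496  -0.2893  0.1146]
rim pt [ 0.4581 -0.2803  0.1147]
inner [-1.73862442e-01  5.32730362e+02] 86 0.05169465658050728 [8.68931863e-02 1.63701925e+02] 77 0.1518813462294583
rim pt [ 0.5488 -0.2982  0.1147]
rim pt [ 0.4967 -0.2857  0.1148]
rim pt [ 0.4589 -0.2767  0.1148]
tip (array([ 0.49510791, -0.29731654,  0.11986807]), [np.float64(0.0003), np.float64(0.0003)])
[ 0.49511288 -0.29770162  0.12083681]
[ 0.49492245 -0.29780917  0.11889162]
```

```bash
python3 - <<'E'
from h import *
import pickle
a=pickle.load(open("vA.pkl","rb"));b=pickle.load(open("vB.pkl","rb"));w=pickle.load(open("w1.pkl","rb"))
print("rodtop",tri((a,600.9,168.9),(b,210.8,170.3)))
c=[(343,82),(518,88),(496,226),(338,222)]
for z in(.1,.115):
    P=[onz(a,*q,z) for q in c]; print(z,[np.linalg.norm(P[i]-P[(i+1)%4]).round(4) for i in range(4)])
crop(a,325,70,525,235,4,"A2.png")
crop(w,285,165,455,350,4,"w1e.png")
E
```

```text
rodtop (array([ 0.48676201, -0.33204098,  0.16955321]), [np.float64(0.0002), np.float64(0.0002)])
0.1 [np.float64(0.1569), np.float64(0.1279), np.float64(0.1584), np.float64(0.1288)]
0.115 [np.float64(0.1501), np.float64(0.1223), np.float64(0.1515), np.float64(0.1231)]
```

View pics/A2.png

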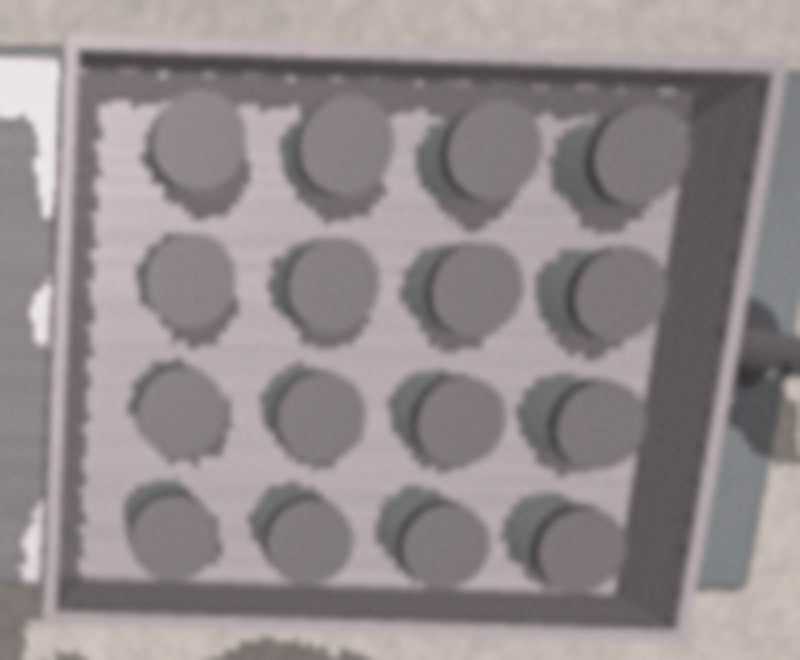

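View pics/w1e.png

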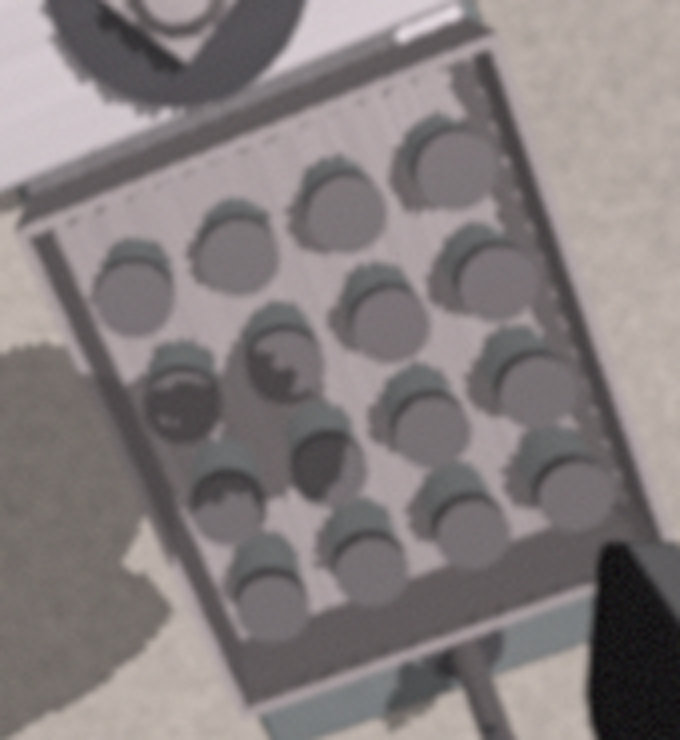

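Call:
{"fn": "step_arm", "kwargs": {"xyz": [[-0.1,0,0],[-0.28,0,0],[-0.46,0,0],[-0.64,0,0],[-0.82,0,0],[-0.96,0,0],[-1.0,0,0]], "rotation": [[0,0,0],[0,0,0],[0,0,0],[0,0,0],[0,0,0],[0,0,0],[0,0,0]]}}

```text
clock: 22.45
tcp_pos: [0.4855, -0.1125, 0.4748]
orientation: [-1.111, 1.351, -1.348]
contact_force: [-0.3, 0.0, 0.2]
grip_width: 0.0857
```

```bash
python3 - <<'E'
from h import *
f=cam("wrist");cv2.imwrite("pics/w12.png",f["pixels"][:,:,::-1])
go([.470,-.0629,.474],-101.5)
go([.470,-.0629,.408],-101.5)
print(proj(f,[.470,-.0629,.274]))
E
```

```text
t 22.5 tcp [ 0.4856 -0.1127  0.4747] xaz -101.09 down [-3.0e-04  1.8e-03 -1.0e+00] q [ 0.47  0.15 -0.4   1.86  0.06  1.15 -1.72] F [0.6 1.5 0.5] w 0.0856
shift [-0.153  0.003 -0.083]
rot [ 0.     0.005 -0.001]
t 22.5 tcp [ 0.4856 -0.1127  0.4747] xaz -101.09 down [-3.0e-04  1.8e-03 -1.0e+00] q [ 0.47  0.15 -0.4   1.86  0.06  1.15 -1.72] F [0.6 1.5 0.5] w 0.0856
shift [-0.153  0.223 -0.083]
rot [ 0.     0.005 -0.001]
[243.21068558 320.18317066]
```

View pics/w12.png

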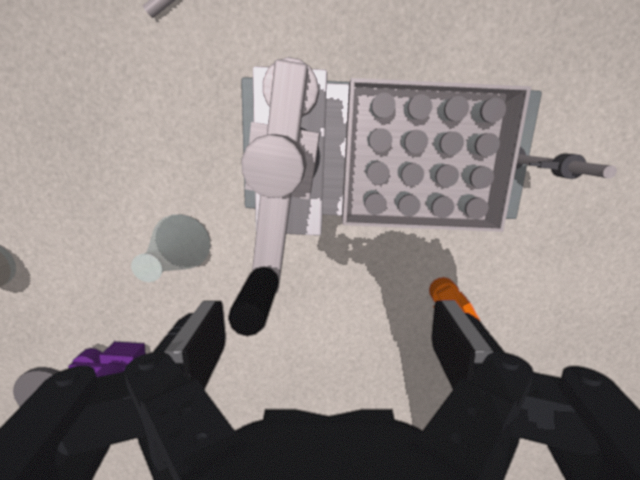

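Call:
{"fn": "step_arm", "kwargs": {"xyz": [[-0.06,0,-0.04],[-0.14,0,-0.08],[-0.153,0,-0.083],[-0.153,0.05,-0.083],[-0.153,0.14,-0.083],[-0.153,0.21,-0.083],[-0.153,0.223,-0.083],[-0.153,0.223,-0.083]], "rotation": [[0,0,0],[0,0,0],[0,0,0],[0,0,0],[0,0,0],[0,0,0],[0,0,0],[0,0,0]]}}

```text
clock: 23.5
tcp_pos: [0.4701, -0.0634, 0.4077]
orientation: [-1.11, 1.353, -1.349]
contact_force: [0.4, -0.2, 0.4]
grip_width: 0.0853
```

Call:
{"fn": "step_arm", "kwargs": {"xyz": [[0,0,0],[0,0,0],[0,0,0],[0,0,0],[0,0,0],[0,0,0],[0,0,0]], "rotation": [[0,0,0],[0,0,0],[0,0,0],[0,0,0],[0,0,0],[0,0,0],[0,0,0]], "grip": 1, "force": 40}}

```text
clock: 24.38
tcp_pos: [0.4701, -0.0635, 0.408]
orientation: [-1.11, 1.353, -1.349]
contact_force: [-2.6, -0.3, 6.4]
grip_width: 0.0207
```

```bash
python3 - <<'E'
from h import *
arc([5,15,28,42,56,70,84,96,106,112,115,115],.408)
f=cam("wrist");cv2.imwrite("pics/w13.png",f["pixels"][:,:,::-1])
E
```

```text
t 24.38 tcp [ 0.4701 -0.0635  0.408 ] xaz -101.15 down [-7.0e-04  1.7e-03 -1.0e+00] q [ 0.41  0.17 -0.45  1.99  0.09  1.   -1.85] F [-2.6 -0.3  6.4] w 0.0207
az 159.5 rad 0.0797 F [-2.6 -0.3  6.4] M [-0.15  0.41  0.  ]
[[-0.023, -0.0, 0.004], [-0.067, -0.0, 0.019], [-0.119, -0.0, 0.05], [-0.165, 0.0, 0.096], [-0.199, 0.0, 0.151], [-0.219, -0.0, 0.213], [-0.223, -0.0, 0.278], [-0.214, -0.0, 0.333], [-0.198, -0.0, 0.376], [-0.184, -0.0, 0.401], [-0.177, -0.0, 0.413], [-0.177, -0.0, 0.413]]
```

View pics/w13.png

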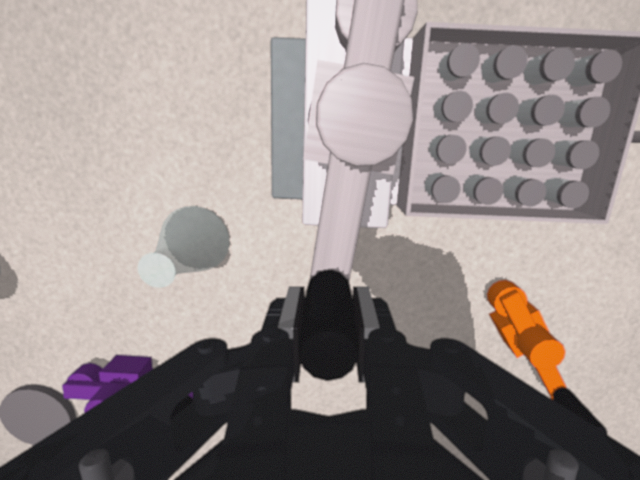

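Gripped. Wind 115° (about 4.8 mm).

Call:
{"fn": "step_arm", "kwargs": {"xyz": [[-0.023,0,0.004],[-0.067,0,0.019],[-0.119,0,0.05],[-0.165,0,0.096],[-0.199,0,0.151],[-0.219,0,0.213],[-0.223,0,0.278],[-0.214,0,0.333],[-0.198,0,0.376],[-0.184,0,0.401],[-0.177,0,0.413],[-0.177,0,0.413],[-0.177,0,0.413]], "rotation": [[0,0,0],[0,0,0],[0,0,0],[0,0,0],[0,0,0],[0,0,0],[0,0,0],[0,0,0],[0,0,0],[0,0,0],[0,0,0],[0,0,0],[0,0,0]]}}

```text
clock: 26.05
tcp_pos: [0.6022, -0.0342, 0.4076]
orientation: [-1.112, 1.354, -1.347]
contact_force: [-4.3, 0.9, 5.4]
grip_width: 0.0209
```

Call:
{"fn": "step_arm", "kwargs": {"xyz": [[0,0,0],[0,0,0],[0,0,0],[0,0,0],[0,-0.06,0],[0,-0.15,0],[0,-0.22,0],[0,-0.22,0]], "rotation": [[0,0,0],[0,0,0],[0,0,0],[0,0,0],[0,0,0],[0,0,0],[0,0,0],[0,0,0]], "grip": 0}}

```text
clock: 27.05
tcp_pos: [0.6028, -0.0342, 0.4766]
orientation: [-1.108, 1.35, -1.349]
contact_force: [0.2, -0.4, -0.1]
grip_width: 0.0856
```

```bash
python3 - <<'E'
from h import *
go([.477,-.16,.44],-103.5)
E
```

```text
t 27.05 tcp [ 0.6028 -0.0342  0.4766] xaz -101.11 down [ 0.0023  0.0025 -1.    ] q [ 0.3   0.34 -0.45  1.62  0.15  1.21 -1.94] F [ 0.2 -0.4 -0.1] w 0.0856
shift [ 0.493  0.12  -0.331]
rot [-0.001  0.027 -0.002]
```

Call:
{"fn": "step_arm", "kwargs": {"xyz": [[0.06,0,-0.04],[0.18,0,-0.12],[0.32,0.02,-0.22],[0.45,0.08,-0.31],[0.493,0.13,-0.331],[0.493,0.15,-0.331],[0.493,0.15,-0.331],[0.493,0.15,-0.331]], "rotation": [[0,0,0],[0,0.01,0],[0,0.02,0],[-0.001,0.027,-0.002],[-0.001,0.027,-0.002],[-0.001,0.027,-0.002],[-0.001,0.027,-0.002],[-0.001,0.027,-0.002]]}}

```text
clock: 28.05
tcp_pos: [0.478, -0.1589, 0.4314]
orientation: [-1.088, 1.379, -1.38]
contact_force: [0.2, -0.1, 0.4]
grip_width: 0.0854
```

```bash
python3 - <<'E'
from h import *
import pickle
f=cam("wrist");pickle.dump(f,open("vA2.pkl","wb"));cv2.imwrite("pics/vA2.png",f["pixels"][:,:,::-1])
go([.424,-.404,.43],-103.5); print(proj(f,[.495,-.297,.12]))
E
```

```text
t 28.1 tcp [ 0.4779 -0.159   0.4314] xaz -103.42 down [ 1.2e-03  1.0e-04 -1.0e+00] q [ 0.54  0.19 -0.39  1.91  0.08  1.06 -1.69] F [ 0.4 -0.1  0.6] w 0.0856
shift [0.836 0.005 0.015]
rot [-0.001  0.001 -0.   ]
[495.10167408 164.46010461]
```

View pics/vA2.png

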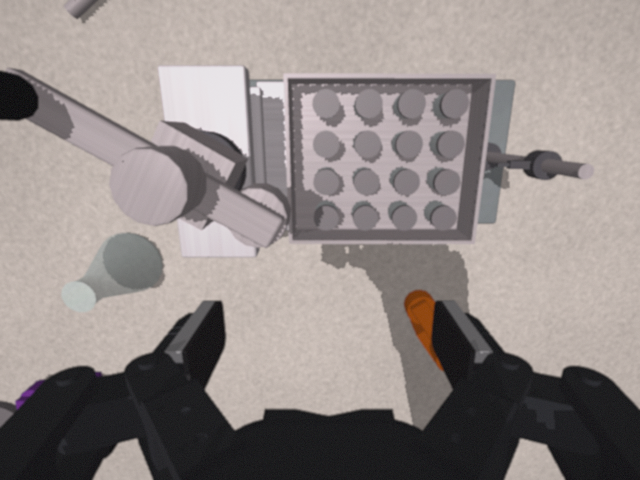

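Call:
{"fn": "step_arm", "kwargs": {"xyz": [[0.08,0,0],[0.22,0,0],[0.4,0,0.01],[0.58,0,0.01],[0.74,0,0.015],[0.83,0.005,0.015],[0.836,0.005,0.015],[0.836,0.005,0.015],[0.836,0.005,0.015]], "rotation": [[0,0,0],[0,0,0],[0,0,0],[0,0,0],[0,0,0],[0,0,0],[0,0,0],[0,0,0],[0,0,0]]}}

```text
clock: 29.22
tcp_pos: [0.4251, -0.4024, 0.4301]
orientation: [-1.089, 1.377, -1.378]
contact_force: [0.7, -0.1, 0.2]
grip_width: 0.0857
```

```bash
python3 - <<'E'
from h import *
import pickle
st()
b=cam("wrist");pickle.dump(b,open("vB2.pkl","wb"))
a=pickle.load(open("vA2.pkl","rb"))
pa=proj(a,[.495,-.297,.12]).astype(int);pb=proj(b,[.495,-.297,.12]).astype(int);print(pa,pb)
for f,p,n in((a,pa,"A3"),(b,pb,"B3")):
    x,y=p-[27,18]; print(n,x,y)
    I=cv2.resize(f["pixels"][y:y+36,x:x+55,::-1],None,fx=14,fy=14,interpolation=cv2.INTER_CUBIC)
    cv2.imwrite(f"pics/{n}.png",cv2.convertScaleAbs(I,alpha=1.6))
cv2.imwrite("pics/vB2.png",b["pixels"][:,:,::-1])
E
```

```text
t 29.23 tcp [ 0.4251 -0.4024  0.4301] xaz -103.26 down [ 1.8e-03  4.0e-04 -1.0e+00] q [ 0.84  0.32 -0.23  1.74  0.08  1.1  -1.22] F [ 0.7 -0.1  0.2] w 0.0857
[495 164] [175 170]
A3 468 146
B3 148 152
```

View pics/A3.png

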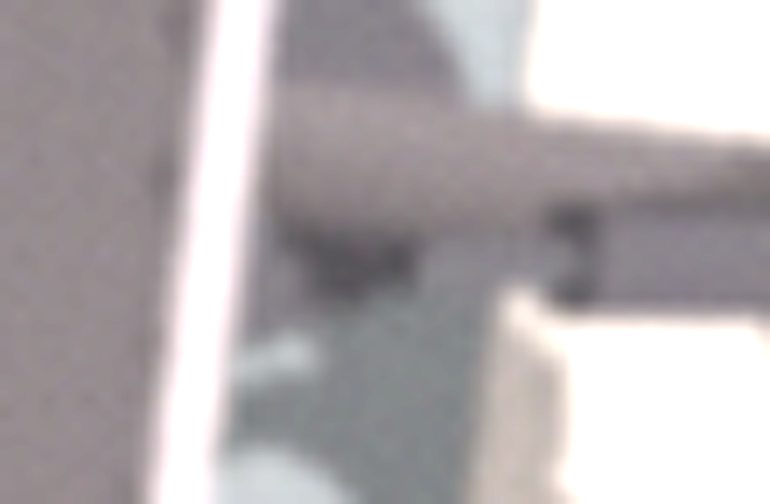

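View pics/B3.png

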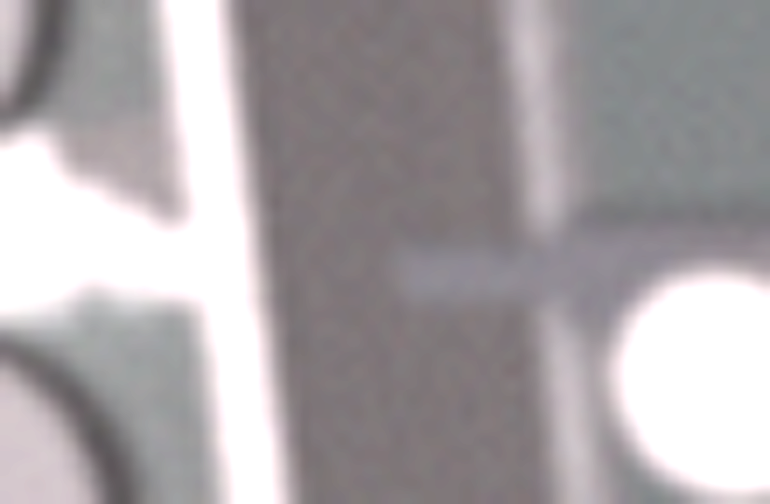

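View pics/vB2.png

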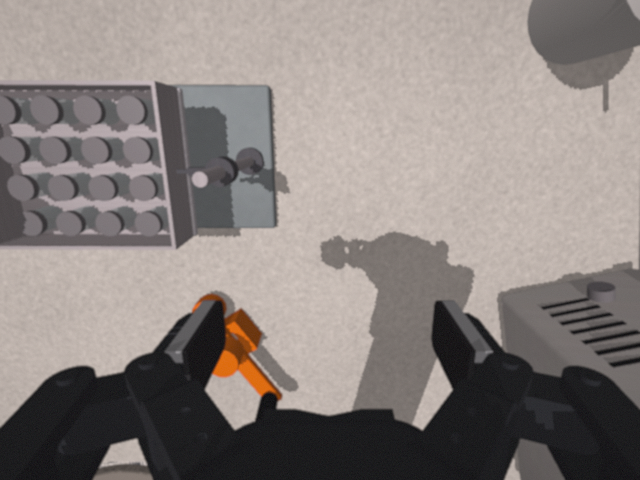

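```bash
python3 - <<'E'
from h import *
import pickle
a=pickle.load(open("vA2.pkl","rb"));b=pickle.load(open("vB2.pkl","rb"))
def enh(f,x,y,w,h,lo,hi,n):
    I=cv2.resize(f["pixels"][y:y+h,x:x+w,::-1],None,fx=24,fy=24,interpolation=cv2.INTER_CUBIC).astype(float)
    cv2.imwrite(f"pics/{n}.png",np.clip((I-lo)/(hi-lo)*255,0,255).astype(np.uint8))
print(a["pixels"][155:172,486:512].mean(2).astype(int))
enh(a,484,152,32,22,50,140,"A4");enh(b,168,160,32,22,60,140,"B4")
print(b["pixels"][168:175,170:190].mean(2).astype(int))
E
```

```text
[[129 102  97  95  97  99  98  98  98  98  99 103 100  99  98  99 100 100
   99 102 104 106 104 107 112 115]
 [122  96  93  92  95  96  97  96  96  97  96  96  98  98  99  98  98 100
   98 100  99  97  98  98  99 100]
 [116  90  90  88  91  92  92  94  95  92  95  96  94  95  95  95  96  97
   99  98  97 100  98  98  98  97]
 [112  86  87  88  88  88  89  90  89  90  93  92  93  95  92  95  95  94
   95  94  96  96  96  98  98  98]
 [102  82  82  84  86  86  86  88  85  87  90  88  90  89  92  91  90  92
   92  93  92  90  91  90  93  93]
 [100  78  78  78  81  81  81  83  82  86  86  85  84  88  86  88  87  88
   88  89  85  78  74  74  76  81]
 [ 98  78  70  72  72  75  76  77  78  79  79  81  82  82  83  82  83  83
   86  84  78  66  60  59  66  77]
 [ 95  78  66  63  62  67  66  69  69  70  73  71  77  78  79  80  81  82
   80  82  77  67  60  59  66  79]
 [ 94  78  66  61  56  58  58  61  63  61  60  65  74  82  84  83  83  85
   83  85  81  79  74  66  70  81]
 [ 92  81  77  67  59  55  54  55  58  55  53  63  80  85  86  86  86  87
   84  87  86  85  81  73  74  82]
 [ 89  85 
[... 649 characters left out ...]
 119 124 120 105  91  85  84  86  86  87  86  85  85  84  85  96 112
  119 123 130 142 157 180 190 190]]
[[ 77  77  77  76  76  77  76  75  76  75  78  78  78  76  79  89  99  99
   90  85]
 [ 77  76  76  77  76  76  80  80  79  80  81  81  82  79  80  85  89  93
   88  89]
 [ 75  77  77  78  77  79  83  87  86  87  87  88  88  86  84  89  88  90
   89  90]
 [ 77  76  78  78  76  80  84  89  90  90  90  89  90  89  90  89  90  91
   91  89]
 [ 79  76  75  75  77  78  83  88  89  90  88  90  89  90  90  89  90  91
   90  90]
 [ 79  77  76  77  76  78  79  84  84  83  85  85  84  84  83  85  90  97
   95  88]
 [ 76  76  76  75  77  77  76  79  78  79  79  79  79  80  77  82  96 104
   98  90]]
```

View pics/A4.png

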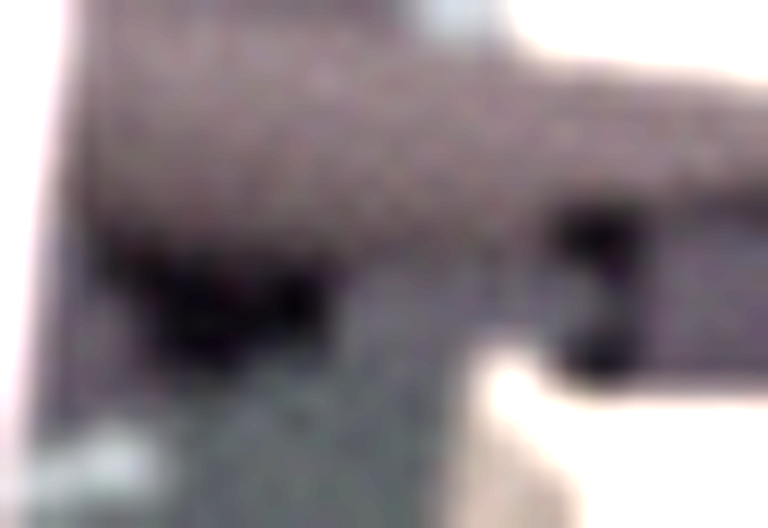

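View pics/B4.png

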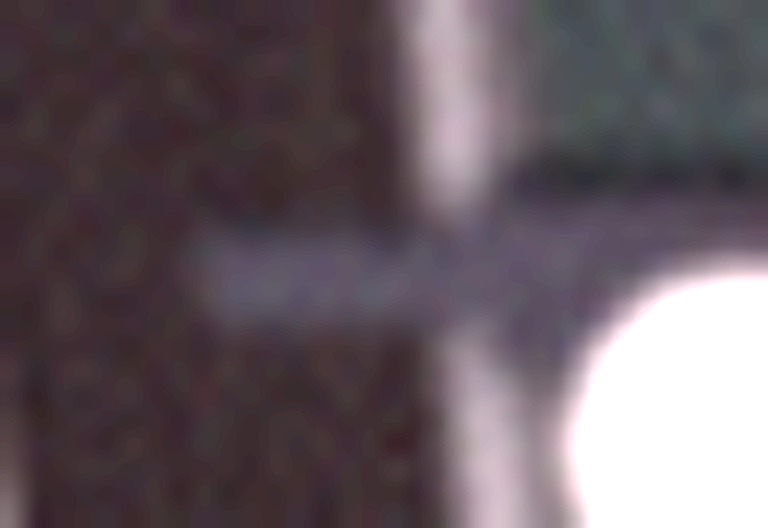

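```bash
python3 - <<'E'
from gap import *
a=pickle.load(open("vA2.pkl","rb"));b=pickle.load(open("vB2.pkl","rb"))
ra=[v for v in range(95,225) if not 148<v<185]
for name,ca,cb,sg in (("outer",487.3,166.8,-1),("inner",482.8,162,1)):
    ka,na,sa=edge(a,ra,ca,-.1,4,sg); kb,nb,sb=edge(b,ra,cb,.12,4,sg)
    print(name,ka,na,sa,kb,nb,sb)
    n=np.cross(ray(a,np.polyval(ka,100),100),ray(a,np.polyval(ka,205),205))
    for vb in (100,171,215):
        d=ray(b,np.polyval(kb,vb),vb); t=n@(a["P"]-b["P"])/(n@d); X=b["P"]+t*d; print("rim pt",X.round(4))
        if vb==171: m=X
for A,B in (((497.4,164.2),(175.8,171.0)),((496.8,164.2),(175.8,171.0)),((498,164.2),(175.8,171)),((497.4,164.2),(176.4,171.))):
    x,e=tri((a,*A),(b,*B)); nrm=np.array([-.2317,-.9728]); print("tip",x.round(4),e,"gap",(nrm@(x-m)[:2]).round(4),"dz",(x-m)[2].round(4))
print("rodtop",[onz(a,588,172,.17)])
crop(a,560,150,610,190,10,"ra.png");crop(b,180,160,230,200,10,"rb.png")
E
```

```text
outer [-1.25845259e-01  5.05312726e+02] 94 0.07041464739975374 [1.28269604e-01 1.44004736e+02] 94 0.04171904147981922
rim pt [ 0.5471 -0.3013  0.1192]
rim pt [ 0.4967 -0.2893  0.1193]
rim pt [ 0.4624 -0.2812  0.1193]
inner [-1.23711186e-01  5.00656745e+02] 94 0.04751777365237825 [1.31401807e-01 1.39014279e+02] 90 0.13752320946699798
rim pt [ 0.5478 -0.2981  0.1194]
rim pt [ 0.4975 -0.286   0.1194]
rim pt [ 0.4632 -0.2778  0.1194]
tip [ 0.495  -0.298   0.1218] [np.float64(0.0001), np.float64(0.0001)] gap 0.0122 dz 0.0024
tip [ 0.495  -0.2977  0.1213] [np.float64(0.0001), np.float64(0.0001)] gap 0.012 dz 0.0019
tip [ 0.495  -0.2982  0.1223] [np.float64(0.0001), np.float64(0.0001)] gap 0.0124 dz 0.0029
tip [ 0.4949 -0.2982  0.1213] [np.float64(0.0001), np.float64(0.0001)] gap 0.0124 dz 0.0019
rodtop [array([ 0.48597128, -0.33320755,  0.17      ])]
```

View pics/ra.png

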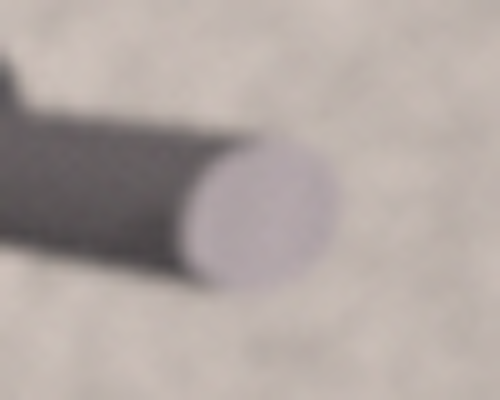

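View pics/rb.png

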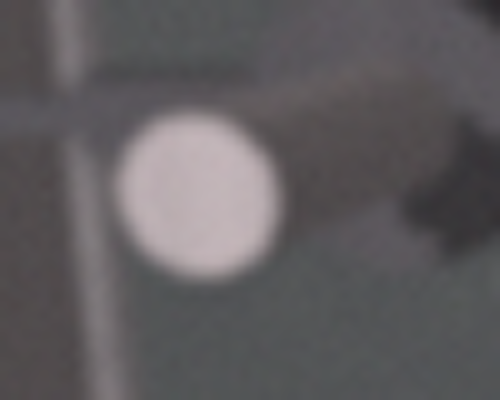

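```bash
python3 - <<'E'
from gap import *
a=pickle.load(open("vA2.pkl","rb"));b=pickle.load(open("vB2.pkl","rb"))
print(tri((a,585.75,170.75),(b,199.45,178.85)))
# thin pointer bottom/top check: end face centre guess
for zz in (.1202,.1218,.1205):
    p=[.4949,-.2980,zz]; print(proj(a,p),proj(b,p))
az=np.radians(44.7); H=C+.08*np.array([np.cos(az),np.sin(az)]);print(H)
go([H[0],H[1],.475],-103.3)
E
```

```text
(array([ 0.48696276, -0.33203957,  0.16966082]), [np.float64(0.0001), np.float64(0.0001)])
[496.52110127 164.30702241] [176.7342131  170.76655762]
[497.46188049 164.49058029] [175.88674586 170.98508412]
[496.69669962 164.34128386] [176.57603115 170.80734616]
[ 0.60156396 -0.03512842]
t 29.27 tcp [ 0.4249 -0.4026  0.4301] xaz -103.28 down [ 1.7e-03  3.0e-04 -1.0e+00] q [ 0.84  0.32 -0.23  1.74  0.08  1.1  -1.22] F [0.8 0.1 0.3] w 0.0857
shift [-1.327 -0.148  0.292]
rot [-0.001  0.    -0.   ]
```

Call:
{"fn": "step_arm", "kwargs": {"xyz": [[-0.08,-0.06,0.03],[-0.24,-0.15,0.08],[-0.42,-0.15,0.14],[-0.6,-0.15,0.2],[-0.78,-0.15,0.24],[-0.94,-0.15,0.28],[-1.0,-0.15,0.292]], "rotation": [[0,0,0],[0,0,0],[0,0,0],[0,0,0],[0,0,0],[0,0,0],[0,0,0]]}}

```text
clock: 30.15
tcp_pos: [0.58, -0.1259, 0.4758]
orientation: [-1.091, 1.372, -1.373]
contact_force: [-1.0, 0.3, -0.9]
grip_width: 0.0857
```

```bash
python3 - <<'E'
from h import *
go([.6016,-.0351,.475],-103.3)
go([.6016,-.0351,.408],-103.3)
f=cam("wrist");cv2.imwrite("pics/w14.png",f["pixels"][:,:,::-1]);print(proj(f,[.6016,-.0351,.274]))
E
```

```text
t 30.15 tcp [ 0.58   -0.1259  0.4758] xaz -102.9 down [ 0.0025  0.0018 -1.    ] q [ 0.41  0.31 -0.38  1.65  0.12  1.2  -1.79] F [-1.   0.3 -0.9] w 0.0857
shift [-0.311  0.003  0.003]
rot [-0.001  0.004 -0.001]
t 30.15 tcp [ 0.58   -0.1259  0.4758] xaz -102.9 down [ 0.0025  0.0018 -1.    ] q [ 0.41  0.31 -0.38  1.65  0.12  1.2  -1.79] F [-1.   0.3 -0.9] w 0.0857
shift [-0.311  0.227  0.002]
rot [-0.001  0.004 -0.001]
[149.20056847 276.69548159]
```

View pics/w14.png

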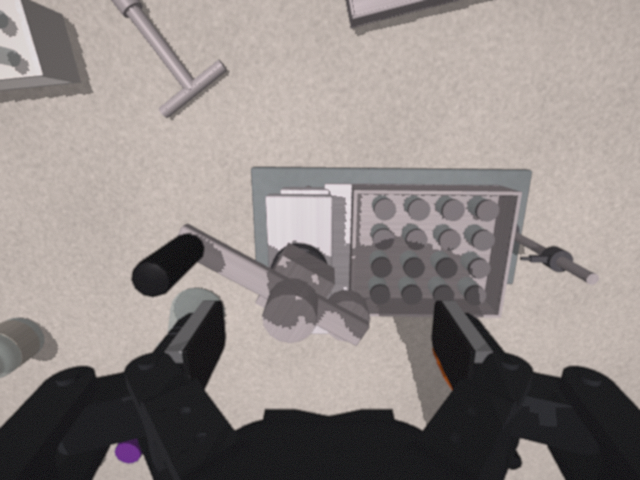

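Call:
{"fn": "step_arm", "kwargs": {"xyz": [[-0.06,0,0],[-0.18,0,0.002],[-0.29,0,0.002],[-0.311,0,0.002],[-0.311,0,0.002],[-0.311,0.06,0.002],[-0.311,0.15,0.002],[-0.311,0.215,0.002],[-0.311,0.227,0.002],[-0.311,0.227,0.002]], "rotation": [[0,0,0],[0,0,0],[0,0,0],[0,0,0],[0,0,0],[0,0,0],[0,0,0],[0,0,0],[0,0,0],[0,0,0]]}}

```text
clock: 31.45
tcp_pos: [0.6018, -0.035, 0.4076]
orientation: [-1.091, 1.373, -1.373]
contact_force: [0.2, 0.2, 0.3]
grip_width: 0.0855
```

Call:
{"fn": "step_arm", "kwargs": {"xyz": [[0,0,0],[0,0,0],[0,0,0],[0,0,0],[0,0,0],[0,0,0],[0,0,0]], "rotation": [[0,0,0],[0,0,0],[0,0,0],[0,0,0],[0,0,0],[0,0,0],[0,0,0]], "grip": 1, "force": 40}}

```text
clock: 32.33
tcp_pos: [0.602, -0.0347, 0.408]
orientation: [-1.09, 1.372, -1.372]
contact_force: [-0.1, 2.3, 3.3]
grip_width: 0.021
```

```bash
python3 - <<'E'
from h import *
arc([3,8,14,20,24,24.7],.408)
E
```

```text
t 32.33 tcp [ 0.602  -0.0347  0.408 ] xaz -102.92 down [ 0.0031  0.0025 -1.    ] q [ 0.27  0.39 -0.41  1.71  0.17  1.08 -1.99] F [-0.1  2.3  3.3] w 0.021
az 44.7 rad 0.0806 F [-0.1  2.3  3.3] M [ 0.27 -0.01  0.04]
[[0.01, 0.0, 0.01], [0.024, 0.0, 0.029], [0.043, 0.0, 0.049], [0.064, 0.0, 0.067], [0.079, 0.0, 0.078], [0.082, 0.0, 0.08]]
```

Call:
{"fn": "step_arm", "kwargs": {"xyz": [[0.01,0,0.01],[0.024,0,0.029],[0.043,0,0.049],[0.064,0,0.067],[0.079,0,0.078],[0.082,0,0.08],[0.082,0,0.08],[0.082,0,0.08]], "rotation": [[0,0,0],[0,0,0],[0,0,0],[0,0,0],[0,0,0],[0,0,0],[0,0,0],[0,0,0]]}}

```text
clock: 33.33
tcp_pos: [0.6207, -0.0646, 0.4083]
orientation: [-1.088, 1.371, -1.374]
contact_force: [3.9, 3.2, 1.6]
grip_width: 0.0212
```

Call:
{"fn": "step_arm", "kwargs": {"xyz": [[0,0,0],[0,0,0],[0,0,0],[0,0,0],[0,-0.06,0],[0,-0.15,0],[0,-0.22,0],[0,-0.22,0]], "rotation": [[0,0,0],[0,0,0],[0,0,0],[0,0,0],[0,0,0],[0,0,0],[0,0,0],[0,0,0]], "grip": 0}}

```text
clock: 34.33
tcp_pos: [0.6208, -0.0645, 0.4773]
orientation: [-1.084, 1.367, -1.376]
contact_force: [0.4, 0.6, -0.2]
grip_width: 0.0852
```

```bash
python3 - <<'E'
from h import *
go([.470,-.15,.44],-103.3)
E
```

```text
t 34.33 tcp [ 0.6208 -0.0645  0.4773] xaz -102.94 down [ 0.0106  0.002  -0.9999] q [ 0.31  0.36 -0.41  1.58  0.15  1.22 -1.92] F [ 0.4  0.6 -0.2] w 0.0852
shift [ 0.391  0.119 -0.427]
rot [-0.006  0.004 -0.003]
```

```bash
python3 - <<'E'
from h import *
go([.54,-.17,.455],-103.3)
E
```

```text
t 34.33 tcp [ 0.6208 -0.0645  0.4773] xaz -102.94 down [ 0.0106  0.002  -0.9999] q [ 0.31  0.36 -0.41  1.58  0.15  1.22 -1.92] F [ 0.4  0.6 -0.2] w 0.0852
shift [ 0.403  0.071 -0.184]
rot [-0.006  0.004 -0.003]
```

Call:
{"fn": "step_arm", "kwargs": {"xyz": [[0.06,0,-0.03],[0.18,0,-0.08],[0.32,0,-0.15],[0.403,0.03,-0.184],[0.403,0.071,-0.184],[0.403,0.071,-0.184],[0.403,0.071,-0.184]], "rotation": [[0,0,0],[-0.002,0,-0.001],[-0.006,0.004,-0.003],[-0.006,0.004,-0.003],[-0.006,0.004,-0.003],[-0.006,0.004,-0.003],[-0.006,0.004,-0.003]]}}

```text
clock: 35.2
tcp_pos: [0.5406, -0.169, 0.4549]
orientation: [-1.091, 1.377, -1.377]
contact_force: [0.3, 0.3, -0.1]
grip_width: 0.0855
```

```bash
python3 - <<'E'
from h import *
import pickle
a=cam("wrist");pickle.dump(a,open("vA3.pkl","wb"));cv2.imwrite("pics/vA3.png",a["pixels"][:,:,::-1])
p=proj(a,[.495,-.298,.1205]).astype(int);x,y=p-[16,11];print(x,y)
I=cv2.resize(a["pixels"][y:y+22,x:x+32,::-1],None,fx=24,fy=24,interpolation=cv2.INTER_CUBIC).astype(float)
cv2.imwrite("pics/A5.png",np.clip((I-40)/(170-40)*255,0,255).astype(np.uint8))
go([.424,-.404,.43],-103.5)
E
```

```text
463 223
t 35.25 tcp [ 0.5407 -0.169   0.4551] xaz -103.2 down [ 7.e-04 -0.e+00 -1.e+00] q [ 0.5   0.28 -0.37  1.74  0.11  1.14 -1.71] F [1.  0.2 0.7] w 0.0855
shift [ 0.852  0.083 -0.2  ]
rot [-0.     0.003 -0.   ]
```

View pics/vA3.png

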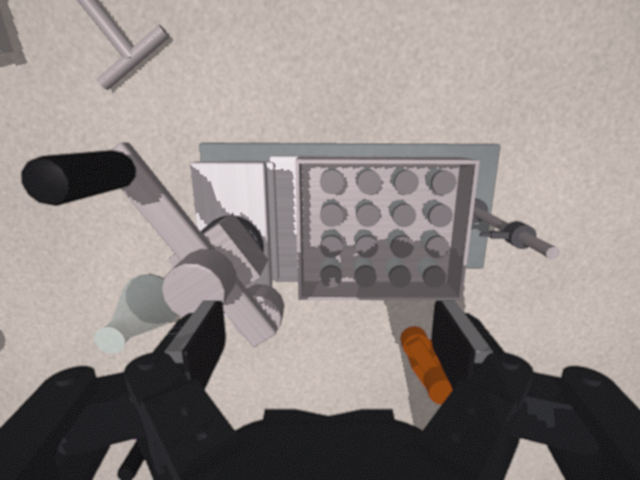

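View pics/A5.png

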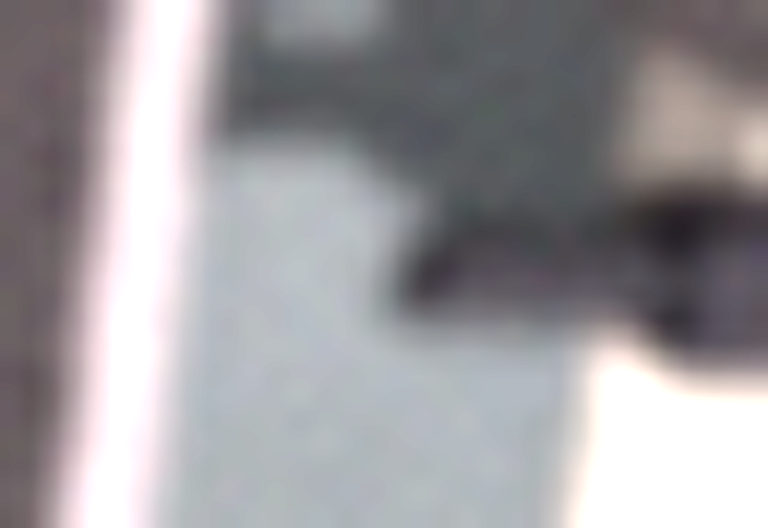

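Call:
{"fn": "step_arm", "kwargs": {"xyz": [[0.08,0,-0.02],[0.22,0,-0.06],[0.4,0.02,-0.1],[0.58,0.06,-0.14],[0.74,0.083,-0.18],[0.83,0.083,-0.2],[0.852,0.083,-0.2],[0.852,0.083,-0.2],[0.852,0.083,-0.2]], "rotation": [[0,0,0],[0,0,0],[0,0,0],[0,0,0],[0,0,0],[0,0,0],[0,0,0],[0,0,0],[0,0,0]]}}

```text
clock: 36.38
tcp_pos: [0.4253, -0.4024, 0.4304]
orientation: [-1.091, 1.374, -1.375]
contact_force: [0.2, 0.2, 0.8]
grip_width: 0.0857
```

```bash
python3 - <<'E'
from gap import *
b=cam("wrist");pickle.dump(b,open("vB3.pkl","wb"));st()
p=proj(b,[.495,-.298,.1205]).astype(int);x,y=p-[20,13];print(x,y)
I=cv2.resize(b["pixels"][y:y+26,x:x+40,::-1],None,fx=20,fy=20,interpolation=cv2.INTER_CUBIC).astype(float)
cv2.imwrite("pics/B5.png",np.clip((I-50)/(140-50)*255,0,255).astype(np.uint8))
E
```

```text
t 36.42 tcp [ 0.4251 -0.4025  0.4303] xaz -103.03 down [ 1.3e-03  3.0e-04 -1.0e+00] q [ 0.84  0.32 -0.24  1.73  0.08  1.1  -1.22] F [ 0.1  0.1 -0.1] w 0.0855
156 157
```

View pics/B5.png

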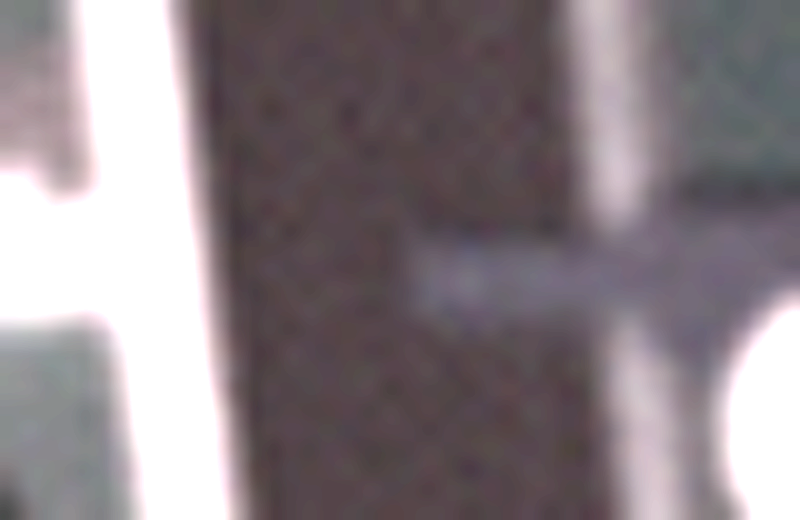

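```bash
python3 - <<'E'
from gap import *
a=pickle.load(open("vA3.pkl","rb"));b=pickle.load(open("vB3.pkl","rb"))
rb=[v for v in range(95,225) if not 148<v<185]; ra=list(range(172,222))+list(range(240,285))
def line(f,rows,c0,sl,v0,w,sg):
    global g; 
    return edge(f,rows,c0-sl*(v0-160),sl,w,sg)
# A outer edge guess: at row 233 u~ 463+160/24
ka,na,sa=line(a,ra,463+183/24,-.13,233,4,-1); kb,nb,sb=edge(b,rb,166.2,.125,4,-1); print(ka,na,sa,kb,nb,sb)
n=np.cross(ray(a,np.polyval(ka,175),175),ray(a,np.polyval(ka,280),280))
for vb in (100,171,215):
    d=ray(b,np.polyval(kb,vb),vb);t=n@(a["P"]-b["P"])/(n@d);X=b["P"]+t*d;print("rim",X.round(4))
    if vb==171:m=X
nrm=np.array([-.2317,-.9728])
x,e=tri((a,480.9,233.5),(b,176.1,170.4));print("tip top edge",x.round(4),e,"gap",(nrm@(x-m)[:2]).round(4),"dz",(x-m)[2].round(4))
# face centre ray of A on the vertical plane of the tip face (from top edge), and on plane 9 mm from the wall
d=ray(a,479.9,233.85)
for q in (nrm@(x[:2]-m[:2]),.009):
    t=(q-nrm@(a["P"][:2]-m[:2]))/(nrm@d[:2]); X=a["P"]+t*d; print("face centre",X.round(4),"dz",(X-m)[2].round(4))
E
```

```text
[-1.24620574e-01  4.99333386e+02] 43 0.3328795254516058 [1.24370192e-01 1.44460190e+02] 94 0.040201492755105074
rim [ 0.5466 -0.3013  0.1205]
rim [ 0.4963 -0.2893  0.1206]
rim [ 0.4622 -0.2812  0.1206]
tip top edge [ 0.4954 -0.2982  0.1219] [np.float64(0.0005), np.float64(0.0005)] gap 0.0089 dz 0.0013
face centre [ 0.4951 -0.2982  0.1201] dz -0.0004
face centre [ 0.495  -0.2983  0.1198] dz -0.0007
```

```bash
python3 - <<'E'
from h import *
s=cam("scene");crop(s,140,190,300,330,5,"sF.png");cv2.imwrite("pics/sF0.png",s["pixels"][:,:,::-1]);st()
E
```

```text
t 36.48 tcp [ 0.4249 -0.4028  0.4303] xaz -103.06 down [ 1.2e-03  2.0e-04 -1.0e+00] q [ 0.84  0.32 -0.24  1.73  0.08  1.1  -1.22] F [-0.4 -0.2 -0.8] w 0.0851
```

View pics/sF.png

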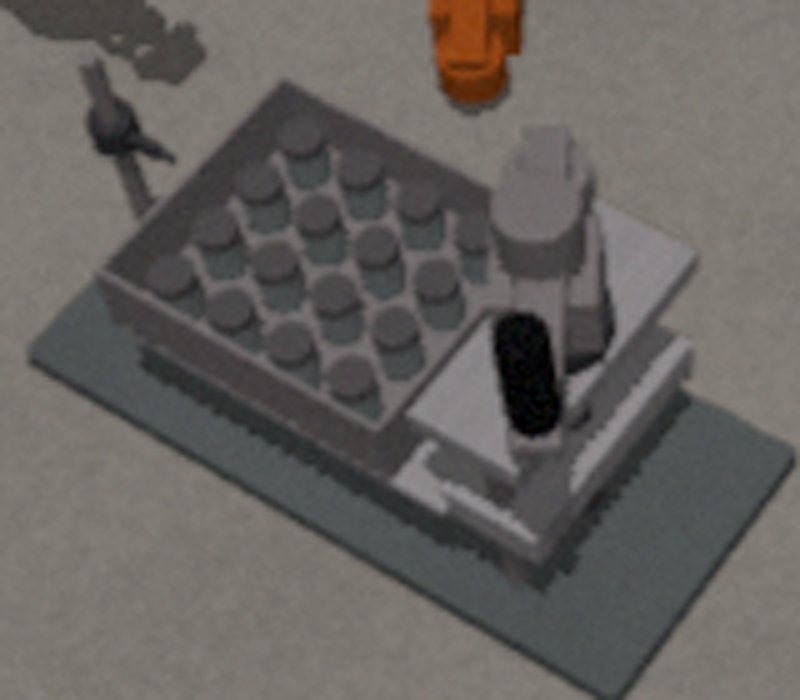

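View pics/sF0.png

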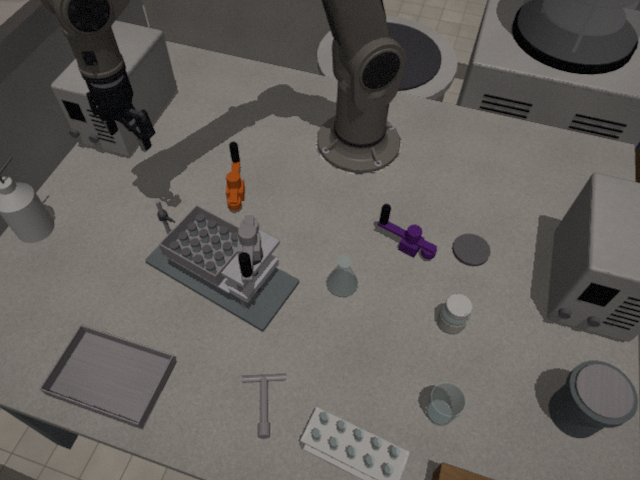

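```bash
python3 -c "
from bench import r
print(r.hand_in())"
```

```text
the job is handed in; nothing more can be done
None
```

I seated the grey crank on the shaft and let go of it. I then took it by its black handle and wound it clockwise about two turns (some 717°) in three stages. The job was handed in at about 36.5 s of the 72 s allowed, with the robot clear of everything.

**Crank seating:** the crank went down at the square's measured angle and touched at the expected seat height. After release I measured the boss top at 240 mm, against 242 mm expected when seated. In the last picture it still sits the same.

**Pan height:** in the last two wrist views the rim stands at 120.6 mm. The centre of the pointer tip is at about 120.1 mm and its upper edge at 121.9 mm, so the rim is level to within about 0.5 to 1 mm.

**Checks that disagreed:**
- My first rough measurement from the fixed cameras put the gap at about 38 mm. The closer wrist views showed that was wrong. The rim had started at about 91 mm, and I used the wrist views.
- In the final view one of the two rim edge fits was noisy. The result still agrees to 0.3 mm with the previous measurement plus the turn I made.
- As a check on the method, the rod top measured 169.6 mm in the first wrist pair and 169.7 mm in the second, against 170 mm given.

The flask, jar, beaker, pointer and both look-alike cranks appear unmoved in the last scene image.

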